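# Clear the jar off the analyser and hold its sprung lid at the pointer

## Robot

A 7-joint arm with a two-finger parallel gripper is mounted at the origin on the work surface. World frame = base frame: x ahead of the robot, y to its left, z up, the work surface at z = 0. Lengths are in m, angles in rad, forces in N, time in s.
With the tool pointing down it reaches from about 0.35 to 0.9 m from the base axis. Payload 19.9 kg.
Tool frame: the origin (TCP) lies between the finger pads; the fingertips stand 8 mm ahead of it and the grasp point (between the pads) lies 11 mm behind it (bot.nose_length is the distance from the TCP to the fingertips, in m); z points along the fingers, y is the direction in which the jaws open and shut (so a half turn about z gives the same grasp; the last joint's range is limited). The gripper opens to 94 mm and grips with 3 to 60 N. Pads are 16 mm wide; open, the fingers measure 119 mm over their backs; the gripper's body (75 mm by 177 mm) begins 78 mm behind the grasp point.
Start: joints at [-1.276, 0.417, -0.01, 1.614, 0.005, 1.111, -0.053], TCP at [0.207, 0.59, 0.177] pointing down, gripper open.
Joint ranges: [-2.81, 2.81], [-0.39, 2.02], [-1.27, 1.25], [0.06, 2.57], [-1.19, 4.33], [0.19, 2], [-2.82, 2.82]. Speed limits (rad/s): [1.89, 1.89, 2.39, 2.39, 3.01, 3.01, 3.01].

## Interface

Orientations are given as a rotation vector (axis times angle).
In Python, from plant import bot gives the robot as it stands.
- The arm moves only by the tool move_arm, never from a script. Its argument "increments" is one flat list of numbers, 7 for each row, row after row: the shift along the tool's x, y, z in mm, then the turn, a rotation vector about the tool's x, y, z in rad, then the finger opening in mm, from 0 to 94. In form: [dx, dy, dz, wx, wy, wz, jaw, dx, dy, dz, wx, wy, wz, jaw, ...]. A call has 1 to 20 rows; each row is the pose to reach, as a shift and turn from the pose commanded when the call began, along the tool's axes at that moment; what a row does not reach only later rows make up. A row lasts 1/8 s, in which the tool goes at most 62.5 mm and 10.7 degrees, less where a joint would pass 70% of its speed; a pose out of reach is approached as far as the arm can. A call with a gripper value outside its range is refused whole. The fingers move at their own pace and stop on an object; "grip_force" is the grip in N (left out, the last holds). Time passes only in rows, so rows that repeat a pose let the fingers close. It gives the time, the measured TCP pose, the force and the opening at its end, in the units of the state.
- bot.read_state(): the state, without advancing time (a new reading comes with each control period).
- bot.camera(name): name is "scene" or "top"; returns a dict with "color" (384x512x3 uint8, red, green, blue), "z_map" (384x512 float32, m along the optical axis (not along the pixel's ray), 0 where there is no reading), "vertical_fov" (degrees; the focal length in pixels is half the picture's height over the tangent of half this angle, whatever the lens; pixels are square), "cx", "cy" (the principal point, pixels), "k1" (the pictures are not rectified: a ray, as slopes to the right and down, at radius r is drawn at 1 + k1 r^2 times it, then the intrinsics apply), "pose" (4x4, takes a point from camera to world coordinates). Camera axes: x right, y down, z forward; pixel columns grow to the right and rows downward; lengths in m; the calibration is good to about 2 mm. A picture is of the moment at which its call begins.
- bot.close_job(): hands the job in, once; it reports no verdict.
The state is a dict: "clock": time; "joints": joint angles; "joint_vel": joint speeds; "joint_torque": joint torques, N m; "tcp_pos": TCP position; "ee_rot": TCP orientation; "wrist_force": force on the tool from outside, world axes, zero at the start; "ft_torque": the same for the moment, N m; "finger_gap": finger opening in m.
Only numpy, scipy, OpenCV 4.12 (cv2) and the standard library are available. Lean on these libraries where they do the work, as an engineer would, in place of code of your own. Each camera call takes 0.05 s, during which the arm holds its last target.

## Task

A thin glass sample jar has been left on the spring-closed lid of the bench analyser: pick it up with a light grip and set it down gently, upright, in the blue tray. Then raise the lid by its bar handle until the lid's side edge lines up with the orange pointer on the angle arc, and finish while still holding the lid there with the gripper, because it springs shut if let go. Do not shift the pointer or disturb the beaker, the bottle or the spatula.

Things in the scene. Friction and masses are not known exactly. Their poses are not given: they have to be found in the camera images.
- analyser: Fixed white bench analyser: open chamber box 230 (x) x 240 (y) x 100 mm high, with a 125 mm high housing behind it at y = +123 to +213 mm. Origin under the centre of the chamber box, at the bench surface; z up. The lid's hinge line is parallel to its x axis, at y = +120, z = +100 mm. On its +x end, at x = +127 to +145 mm, stand a thin steel angle arc of radius 150 mm about the hinge line (up to 250 mm above the bench) and the orange pointer
- lid (a joint): angle of the grey lid (226 mm along x, 235 mm long, 12 mm thick, 350 g) about its hinge: 0 shut, grows as the edge away from the hinge (the -y edge) rises, up to 1.25 rad. A spring pulls it shut at every angle: lifting straight up at the handle takes about 5 N at the start, growing to about 13 N at 0.75 rad, so grip the bar firmly (about 40 N). It falls shut if released. The value wanted is that of mark
- lid_hinge (a point): point on the lid's hinge line at mid width; its frame turns with the lid (equal to the analyser's frame when shut): x along the hinge, -y towards the handle along the lid, z out of the lid's top. The lid slab spans z = 0 to 12 mm and y = -237 to -2 mm
- lid_handle (a point): centre of the lid's steel bar handle: a round bar 12 mm in diameter, 100 mm long along the lid's x axis, its centre line 35 mm above the lid's top, on two 12 mm posts at its ends. It lies at y = -210, z = +47 mm in the lid_hinge frame; turns with the lid. The bar can turn between the fingers, so the gripper may stay pointing down all the way
- mark (a joint): angle of the orange pointer about the same hinge line, set somewhere between 0.40 and 0.75 rad and held by friction; it is the lid angle that is wanted. Do not move it
- mark_pivot (a point): the pointer's frame, at the same place as lid_hinge; when the lid stands at the marked angle the axes of both frames agree
- mark_tip (a point): orange ball (16 mm) at the end of the pointer, 170 mm from the hinge line, outside the +x edge of the lid; the pointer lies in the lid's mid-thickness plane when the two agree
- jar_center (a point): centre (half-way up) of the amber glass sample jar with white cap: 40 mm in diameter, 70 mm high, 60 to 130 g, upright on the lid between handle and hinge. Thin glass: it cracks if the fingers' contact forces on it add up to more than 30 N (both fingers together), so grip it with about 6 N per finger, and if it is knocked or pushed down hard (more than 60 N)
- tray_in (a point): centre of the inner floor of the fixed blue tray, 140 x 140 mm outside, walls 5 mm thick and 22 mm high, floor 5 mm above the bench; axes along its sides, z up. The jar is to stand in it clear of the walls
- beaker: open steel beaker, about 80 mm wide, 90 mm high, standing on the bench; origin under its centre. Leave alone
- flask: white plastic bottle with blue cap, 54 mm wide, 110 mm high; origin under its centre. Leave alone
- spatula: spatula, 180 mm long, lying flat on the bench along its x axis. Leave alone
Things that resemble listed ones, but are neither listed nor needed, are in the scene too. Of the things shaped like the part that bears jar_center, the amber glass one is meant.

How it is judged:
By the outcome, as a careful person would: the job done as asked, in the order asked, and still so for the second after the job is handed in, while the arm keeps its last pose, push and grip.
It also fails if it takes over 64 s, if anything falls off the work surface, if the arm or the gripper's body presses on something with over 40 N, if the wrist force passes 120 N, or if a joint passes its speed limit or range.

## Working session

There is one attempt and no reset: what is moved stays moved. The work goes in short steps, Python scripts to look and compute and a tool call to move; the robot and the scene stay as the last step left them, time stands still between calls to the robot, and variables do not carry over. Pictures are saved under pics/ and viewed, and the job is handed in when it is done.

Besides the shell and the picture viewer there is one more tool, called after ">>>" as name(argument=value, ...), one argument or row to a line, values as JSON. move_arm: Moves the arm, as the interface text tells. Its arguments: {"type":"object","properties":{"increments":{"type":"array"},"grip_force":{"type":"number"}},"required":["increments"]}

```bash
mkdir -p pics; ls; cat > h.py <<'E'
import numpy as np, cv2, pickle
from scipy.spatial.transform import Rotation as R
def snap(bot,n,tag):
    c=bot.camera(n); cv2.imwrite(f'pics/{tag}.png',cv2.cvtColor(c['color'],cv2.COLOR_RGB2BGR)); pickle.dump(c,open(f'{tag}.pkl','wb')); return c
def load(t): return pickle.load(open(t+'.pkl','rb'))
def K(c):
    f=c['color'].shape[0]/2/np.tan(np.radians(c['vertical_fov'])/2)
    return np.array([[f,0,c['cx']],[0,f,c['cy']],[0,0,1.]]), np.array([c['k1'],0,0,0,0.])
def rays(c,px):
    k,d=K(c); s=cv2.undistortPoints(np.asarray(px,float).reshape(-1,1,2),k,d).reshape(-1,2)
    T=np.array(c['pose']); return T[:3,3],np.c_[s,np.ones(len(s))]@T[:3,:3].T
def plane(c,px,z):
    o,r=rays(c,px); return o+r*((z-o[2])/r[:,2])[:,None]
def depthpt(c,px):
    o,r=rays(c,px); px=np.asarray(px).reshape(-1,2).astype(int)
    return o+r*c['z_map'][px[:,1],px[:,0]][:,None]
def proj(c,P):
    T=np.linalg.inv(np.array(c['pose'])); k,d=K(c); q=np.atleast_2d(P)@T[:3,:3].T+T[:3,3]
    return cv2.projectPoints(q,np.zeros(3),np.zeros(3),k,d)[0].reshape(-1,2)
def cloud(c):
    v,u=np.mgrid[:c['color'].shape[0],:c['color'].shape[1]]
    P=depthpt(c,np.c_[u.ravel(),v.ravel()]).reshape(*u.shape,3); P[c['z_map']==0]=np.nan; return P
def tri(c1,p1,c2,p2):
    a,r=rays(c1,[p1]); b,s=rays(c2,[p2]); r=r[0]/np.linalg.norm(r[0]); s=s[0]/np.linalg.norm(s[0])
    t=np.linalg.lstsq(np.c_[r,-s],b-a,rcond=None)[0]; x=a+r*t[0]; y=b+s*t[1]; return (x+y)/2,np.linalg.norm(x-y)
E
python3 - <<'E'
from plant import bot
from h import *
print(bot.read_state())
for n in('scene','top'):
    c=snap(bot,n,n+'0'); print(n,c['vertical_fov'],c['cx'],c['cy'],c['k1'],np.round(c['pose'],3))
E
```

```text
pics
{'clock': 0.0, 'joints': array([-1.27551478,  0.41798288, -0.01032029,  1.61415482,  0.0046783 ,
        1.11068147, -0.05298642]), 'joint_vel': array([-1.07780631e-04,  5.46664142e-04, -9.50016919e-04,  5.06590857e-04,
       -9.59572864e-05, -2.79959330e-03, -9.81879124e-04]), 'joint_torque': array([-4.90994971e-04, -8.51249456e+01,  6.38146475e-01, -4.25980747e+01,
       -4.88607713e-02,  1.87416631e-02,  1.16279684e-04]), 'tcp_pos': array([0.20639752, 0.58951391, 0.17672779]), 'ee_rot': array([-5.26452210e-01, -3.09702761e+00,  1.87610746e-03]), 'wrist_force': array([-0.32663851, -0.5598283 ,  0.92065998]), 'ft_torque': array([0.01415672, 0.00036251, 0.00645484]), 'finger_gap': 0.09401815771114683}
scene 55.08438773836025 256.09506710806966 193.1346224694613 -0.10964236894350217 [[-0.685  0.618 -0.386  0.923]
 [ 0.728  0.589 -0.35   0.283]
 [ 0.011 -0.521 -0.853  0.907]
 [ 0.     0.     0.     1.   ]]
top 50.381212984267144 256.4034623644554 185.89969616829455 0.04632811613001847 [[-0.006 -0.983  0.182  0.353]
 [-1.     0.006 -0.003 -0.047]
 [ 0.002 -0.182 -0.983  1.154]
 [ 0.     0.     0.     1.   ]]
```

View pics/scene0.png

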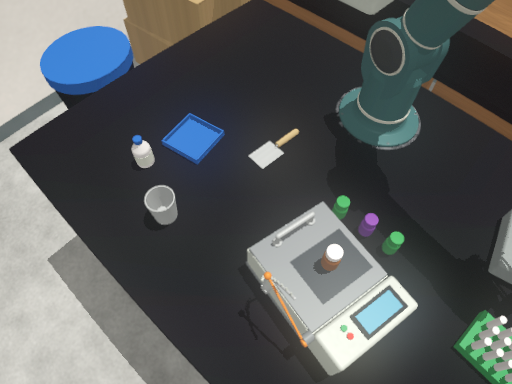

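View pics/top0.png

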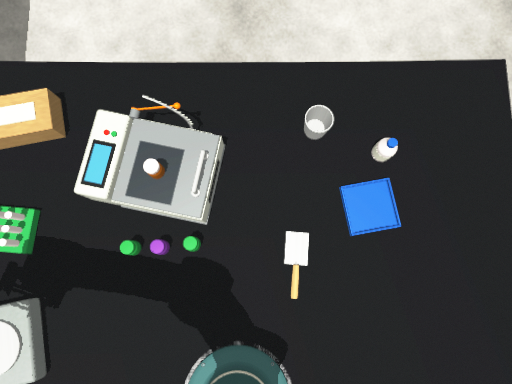

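The scene view shows the analyser with its lid shut and the amber jar with a white cap at (332,257). The bar handle is at (294,228), the orange pointer runs from its ball at (268,275) to (305,343), and the tray is at (193,138). In the top view the jar is at (153,168), the bar at (200,172), the pointer ball at (177,106) and the tray at (370,207).

The things that could be taken for the jar are the green and purple vials, at (342,207), (370,224) and (393,243) in the scene view, and the bottle at (143,152). None of them is amber or on the lid.

```bash
python3 - <<'E'
from h import *
s=load('scene0');t=load('top0')
for c,n,b in((s,'s',(235,190,425,375)),(t,'t',(70,80,240,235))):
    im=cv2.cvtColor(c['color'],cv2.COLOR_RGB2BGR)[b[1]:b[3],b[0]:b[2]]
    cv2.imwrite(f'pics/crop_{n}.png',cv2.resize(im,None,fx=3.8 if n=='t' else 3.1,fy=3.8 if n=='t' else 3.1,interpolation=cv2.INTER_CUBIC))
def m(c,p,sz=2):
    P=cloud(c); u,v=p; return np.round(np.nanmedian(P[v-sz:v+sz+1,u-sz:u+sz+1].reshape(-1,3),0),4)
for n,p in dict(cap=(334,251),lid=(360,262),bar=(294,229),tray=(193,140),bottlecap=(137,140),beak=(160,193)).items(): print('s',n,m(s,p,1))
for n,p in dict(cap=(151,166),lid=(165,195),bar=(200,172),tray=(370,207),bottlecap=(392,143),beak=(317,125)).items(): print('t',n,m(t,p,1))
# orange
for n,c in(('s',s),('t',t)):
    h=cv2.cvtColor(c['color'],cv2.COLOR_RGB2HSV); P=cloud(c)
    mk=cv2.inRange(h,(8,180,150),(18,255,255)); N,l,st,ce=cv2.connectedComponentsWithStats(mk)
    for i in range(1,N):
        if st[i,4]>12: print(n,'orange',st[i],ce[i].round(1),np.nanmedian(P[l==i],0).round(3))
    mk=cv2.inRange(h,(105,150,80),(120,255,255)); N,l,st,ce=cv2.connectedComponentsWithStats(mk)
    for i in range(1,N):
        if st[i,4]>60: print(n,'blue',st[i],ce[i].round(1),np.nanmedian(P[l==i],0).round(3))
E
```

```text
s cap [0.5859 0.2038 0.1829]
s lid [0.5333 0.2571 0.1112]
s bar [0.5868 0.0972 0.1485]
s tray [ 0.5099 -0.3669  0.0066]
s bottlecap [ 0.6661 -0.4055  0.1106]
s beak [ 0.7199 -0.2522  0.0621]
t cap [0.5842 0.2058 0.1831]
t lid [0.5239 0.1847 0.1136]
t bar [0.5788 0.0931 0.1465]
t tray [ 0.5039 -0.3711  0.006 ]
t bottlecap [ 0.6603 -0.4094  0.1111]
t beak [ 0.7475 -0.23    0.0058]
s blue [  40   26   93   69 4750] [86.2 59.8] [ 0.473 -1.149 -0.12 ]
s blue [ 161  113   64   52 1815] [192.7 137.8] [ 0.506 -0.373  0.007]
s blue [132 135  10  10  77] [136.9 139.2] [ 0.663 -0.41   0.109]
t orange [169 102  11   7  28] [175.4 105.4] [0.731 0.143 0.21 ]
t orange [136 106  29   4  53] [150.4 107.6] [0.748 0.229 0.145]
t orange [150 171  10   5  14] [155.4 173.9] [0.571 0.2   0.154]
t blue [387 138  11  10  81] [392.  142.3] [ 0.662 -0.41   0.11 ]
t blue [ 339  178   63   58 2675] [369.5 206.4] [ 0.505 -0.37   0.006]
```

View pics/crop_s.png

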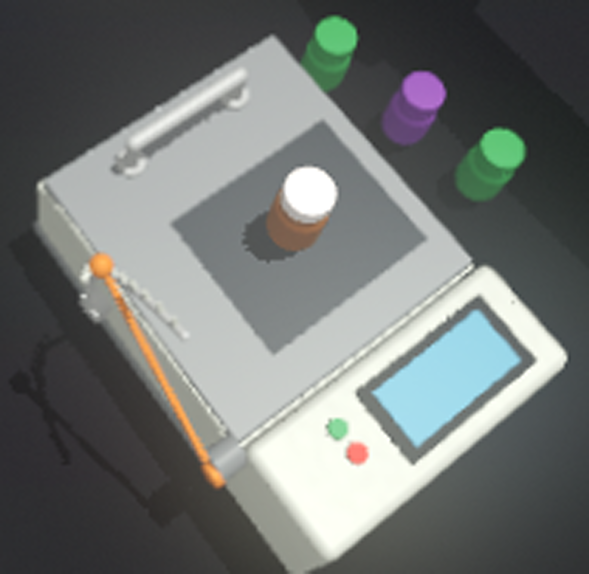

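View pics/crop_t.png

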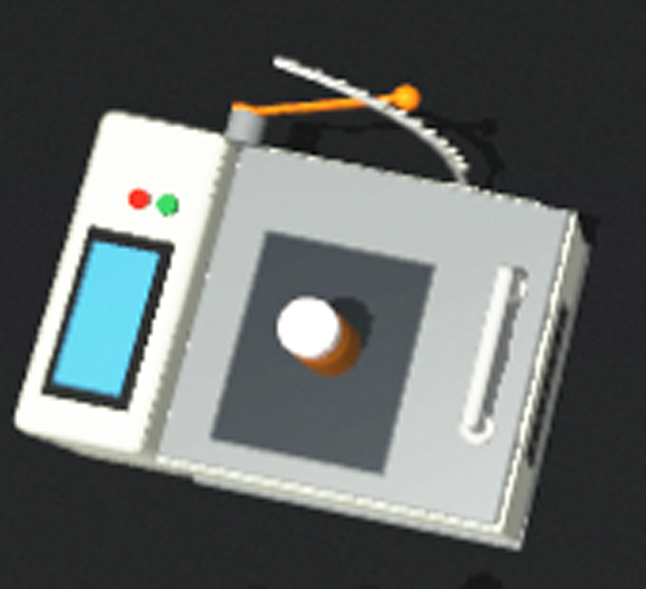

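```bash
python3 - <<'E'
from h import *
for n in('scene0','top0'):
    c=load(n);P=cloud(c).reshape(-1,3);C=c['color'].reshape(-1,3).astype(int)
    ok=np.isfinite(P[:,2]); P=P[ok];C=C[ok]
    reg=(P[:,0]>.4)&(P[:,0]<.85)&(P[:,1]>0)&(P[:,1]<.45)
    b=reg&(P[:,2]>.14)&(P[:,2]<.165)&(P[:,1]<.14)&(C.min(1)>90)
    B=P[b]; m=B.mean(0);u,s,v=np.linalg.svd((B-m)[:,:2]); d=v[0]*np.sign(v[0][0]); t=(B-m)[:,:2]@d
    mid=m[:2]+d*(t.min()+t.max())/2
    print(n,'bar n',b.sum(),'c',mid.round(4),'z',np.percentile(B[:,2],[50,95]).round(4),'len',t.max()-t.min(),'yaw',np.degrees(np.arctan2(d[1],d[0])).round(2))
    l=reg&(abs(P[:,2]-.112)<.004); L=P[l][:,:2].astype(np.float32)
    print(' lid z',np.median(P[l][:,2]),cv2.minAreaRect(L))
    j=reg&(P[:,2]>.175)&(C.min(1)>150)&(abs(P[:,1]-.205)<.03)&(abs(P[:,0]-.585)<.03); J=P[j]
    (cx,cy),r=cv2.minEnclosingCircle(J[:,:2].astype(np.float32)); print(' cap',cx,cy,r,np.median(J[:,2]))
    o=reg&(C[:,0]>160)&(C[:,1]<170)&(C[:,1]>60)&(C[:,2]<70)&(P[:,0]>.64); O=P[o]
    print(' orange'); 
    for q in O[np.argsort(O[:,1])][::6]: print('  ',q.round(3))
    bl=(C[:,2]>120)&(C[:,0]<60)&(P[:,1]>-.5)&(P[:,1]<-.25)&(P[:,0]<.62)&(P[:,2]<.04)&(P[:,2]>-.01)
    print(' tray',cv2.minAreaRect(P[bl][:,:2].astype(np.float32)),np.percentile(P[bl][:,2],[5,50,95]).round(4))
E
```

```text
scene0 bar n 239 c [0.6238 0.0938] z [0.1511 0.1541] len 0.1931580707115898 yaw -4.11
 lid z 0.11253922871674604 ((0.621543824672699, 0.22643432021141052), (0.3288896977901459, 0.2534392476081848), 78.14485931396484)
 cap 0.5854879021644592 0.20465128123760223 0.01872250810265541 0.1823862016320693
 orange
   [0.736 0.144 0.211]
   [0.737 0.173 0.184]
 tray ((0.5013654828071594, -0.3757430911064148), (0.15801389515399933, 0.15721814334392548), 8.01353931427002) [0.0047 0.0142 0.0237]
top0 bar n 221 c [0.6257 0.1008] z [0.1521 0.1561] len 0.19585125272605172 yaw 3.86
 lid z 0.11277500958269271 ((0.6209914088249207, 0.22468014061450958), (0.3223361074924469, 0.25489500164985657), 77.72997283935547)
 cap 0.5863285064697266 0.20694376528263092 0.018778717145323753 0.18307251389907908
 orange
   [0.728 0.136 0.213]
   [0.726 0.138 0.213]
   [0.737 0.141 0.211]
   [0.732 0.148 0.212]
   [0.737 0.162 0.192]
   [0.738 0.188 0.176]
   [0.738 0.193 0.176]
   [0.744 0.2   0.168]
   [0.742 0.207 0.16 ]
   [0.747 0.226 0.146]
   [0.752 0.236 0.14 ]
   [0.751 0.249 0.128]
   [0.755 0.26  0.118]
   [0.807 0.277 0.001]
   [0.684 0.332 0.133]
 tray ((0.5050885081291199, -0.3678986728191376), (0.14153160154819489, 0.14294281601905823), 10.135592460632324) [0.0022 0.0064 0.023 ]
```

```bash
python3 - <<'E'
from h import *
s=load('scene0');t=load('top0')
ts=[(221.3,135.3),(201.6,217.4),(112.1,201),(132.6,119.5)]
ss=[(248.5,249.7),(323.7,201.9),(386.6,274.8),(310.8,331.3)]
for c,p in((t,ts),(s,ss)):
    q=plane(c,p,.112)[:,:2]; print(q.round(4).tolist(),'widths',np.linalg.norm(q-np.roll(q,-1,0),axis=1).round(3))
    d=q[0]-q[1]; e=q[3]-q[2]; g=q[2]-q[1]; k=q[3]-q[0]
    print(' yaw',[np.degrees(np.arctan2(a[1],a[0])).round(2) for a in(d,e)],[np.degrees(np.arctan2(-a[0],a[1])).round(2) for a in(g,k)])
for a,b in zip(ts,ss): print(tri(t,a,s,b))
for n,c in(('s',s),('t',t)):
    P=cloud(c).reshape(-1,3);C=c['color'].reshape(-1,3).astype(int)
    k=(P[:,0]>.5)&(P[:,0]<.655)&(P[:,1]>.05)&(P[:,1]<.14)&(P[:,2]>.146)&(P[:,2]<.17); B=P[k]
    r=cv2.minAreaRect(B[:,:2].astype(np.float32)); l=cv2.fitLine(B[:,:2].astype(np.float32),cv2.DIST_HUBER,0,.01,.01).ravel()
    print(n,k.sum(),r,l,np.degrees(np.arctan2(l[1],l[0])),np.percentile(B[:,2],[50,95]))
print('ball tri',tri(t,(177.2,105.3),s,(268,275.3)))
for n,c in(('s',s),('t',t)):
    P=cloud(c).reshape(-1,3);C=c['color'].reshape(-1,3).astype(int)
    h=cv2.cvtColor(c['color'],cv2.COLOR_RGB2HSV).reshape(-1,3)
    o=(h[:,0]>5)&(h[:,0]<20)&(h[:,1]>150)&(P[:,0]>.66)&(P[:,0]<.8)&(P[:,1]<.32)&(P[:,1]>.1)&(P[:,2]>.1)
    O=P[o]; print(n,len(O),'\n',O[np.argsort(O[:,1])][::5].round(3))
E
```

```text
[[0.6837, 0.0416], [0.4656, 0.0899], [0.5095, 0.3192], [0.7282, 0.2775]] widths [0.223 0.233 0.223 0.24 ]
 yaw [np.float64(-12.48), np.float64(-10.79)] [np.float64(-10.84), np.float64(-10.67)]
[[0.6877, 0.0489], [0.4653, 0.0968], [0.5172, 0.3208], [0.7314, 0.2715]] widths [0.227 0.23  0.22  0.227]
 yaw [np.float64(-12.15), np.float64(-12.98)] [np.float64(-13.04), np.float64(-11.11)]
(array([0.6857642 , 0.04415316, 0.10200218]), np.float64(0.004111953037022619))
(array([0.46457067, 0.09314657, 0.1079233 ]), np.float64(0.006183233203604429))
(array([0.51135181, 0.32207012, 0.10138776]), np.float64(0.001689867388234852))
(array([0.72970085, 0.27441379, 0.11189897]), np.float64(0.006786023884805527))
s 221 ((0.5815495848655701, 0.09554658085107803), (0.012495473958551884, 0.1085776686668396), 77.91146850585938) [ 0.98260075 -0.18573034  0.5784122   0.09721491] -10.703715 [0.15134868 0.154111  ]
t 203 ((0.5803419947624207, 0.09635095298290253), (0.012504782527685165, 0.10822160542011261), 77.8166275024414) [ 0.97716683 -0.21247348  0.57096297  0.09727521] -12.2673435 [0.15212229 0.1552642
[... 501 characters left out ...]
0.748 0.221 0.148]
 [0.748 0.227 0.144]
 [0.75  0.232 0.14 ]
 [0.75  0.237 0.137]
 [0.753 0.244 0.132]
 [0.754 0.25  0.125]
 [0.756 0.256 0.121]
 [0.754 0.26  0.119]
 [0.757 0.265 0.116]
 [0.759 0.271 0.113]
 [0.76  0.275 0.108]
 [0.761 0.279 0.106]]
t 101 
 [[0.729 0.134 0.211]
 [0.734 0.136 0.212]
 [0.724 0.138 0.212]
 [0.737 0.141 0.211]
 [0.722 0.143 0.211]
 [0.732 0.153 0.203]
 [0.737 0.162 0.192]
 [0.74  0.183 0.177]
 [0.741 0.191 0.176]
 [0.74  0.197 0.172]
 [0.741 0.202 0.162]
 [0.742 0.207 0.16 ]
 [0.746 0.216 0.155]
 [0.749 0.226 0.148]
 [0.748 0.232 0.143]
 [0.749 0.237 0.135]
 [0.748 0.244 0.136]
 [0.755 0.253 0.125]
 [0.753 0.261 0.123]
 [0.761 0.271 0.109]
 [0.76  0.283 0.113]]
```

```bash
cat >> h.py <<'E'
YAW=np.radians(-12.0)
def state(bot):
    s=bot.read_state(); print('t',round(s['clock'],2),'tcp',s['tcp_pos'].round(4),'F',s['wrist_force'].round(2),'gap',round(s['finger_gap']*1e3,1),'j',s['joints'].round(2)); return s
def to(bot,tgt,ydir_deg=78.):
    s=state(bot); Rm=R.from_rotvec(s['ee_rot']).as_matrix()
    y=np.array([np.cos(np.radians(ydir_deg)),np.sin(np.radians(ydir_deg)),0]); z=np.array([0,0,-1.]); x=np.cross(y,z)
    G=np.c_[x,y,z]; print('axes\n',Rm.round(3))
    print('d mm',(Rm.T@(np.array(tgt)-s['tcp_pos'])*1e3).round(1),'w',R.from_matrix(Rm.T@G).as_rotvec().round(4))
E
python3 - <<'E'
from plant import bot
from h import *
to(bot,(.586,.2055,.30))
E
```

```text
t 0.1 tcp [0.2064 0.5895 0.1768] F [-0.05  0.73  0.38] gap 94.0 j [-1.28  0.42 -0.01  1.61  0.    1.11 -0.05]
axes
 [[-0.944  0.33  -0.   ]
 [ 0.33   0.944 -0.001]
 [-0.    -0.001 -1.   ]]
d mm [-485.2 -237.2 -122.9] w [-0.0011  0.     -0.1274]
```

>>> move_arm(
  increments=[0, 0, -40, 0, 0, 0, 80, 0, 0, -80, 0, 0, 0, 80, 0, 0, -123, 0, 0, 0, 80, -30, -15, -123, 0, 0, -0.02, 80, -70, -35, -123, 0, 0, -0.04, 80, -120, -60, -123, 0, 0, -0.06, 80, -170, -83, -123, 0, 0, -0.08, 80, -220, -107, -123, 0, 0, -0.1, 80, -270, -132, -123, 0, 0, -0.12, 80, -320, -156, -123, 0, 0, -0.127, 80, -370, -181, -123, 0, 0, -0.127, 80, -420, -205, -123, 0, 0, -0.127, 80, -460, -225, -123, 0, 0, -0.127, 80, -485, -237, -123, 0, 0, -0.127, 80, -485, -237, -123, 0, 0, -0.127, 80, -485, -237, -123, 0, 0, -0.127, 80, -485, -237, -123, 0, 0, -0.127, 80],
)

```text
clock: 2.22
tcp_pos: [0.5853, 0.207, 0.3004]
ee_rot: [-0.327, -3.124, -0.0]
wrist_force: [-0.3, -0.2, -0.8]
finger_gap: 0.0795
```

```bash
python3 - <<'E'
from plant import bot
from h import *
to(bot,(.586,.2055,.131)); c=snap(bot,'scene','s1')
im=cv2.cvtColor(c['color'],cv2.COLOR_RGB2BGR); cv2.imwrite('pics/s1b.png',cv2.resize(im,(800,600)))
E
```

```text
t 2.23 tcp [0.5853 0.207  0.3004] F [-0.35 -0.2  -0.77] gap 79.5 j [-0.59  0.33  0.27  1.47 -0.09  1.35  1.05]
axes
 [[-0.978  0.207 -0.   ]
 [ 0.207  0.978  0.   ]
 [ 0.     0.    -1.   ]]
d mm [ -1.   -1.3 169.4] w [ 0.0002 -0.0002  0.0012]
```

View pics/s1b.png

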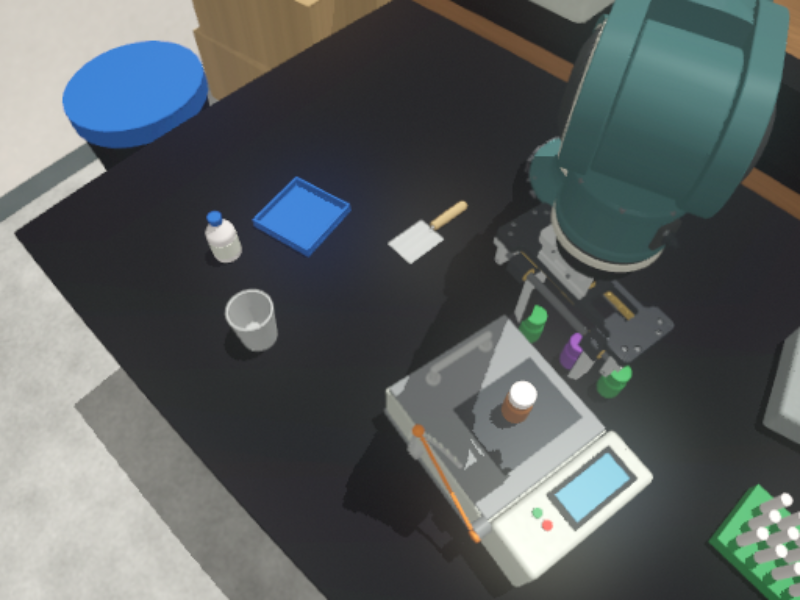

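>>> move_arm(
  grip_force=6,
  increments=[-1, -1, 40, 0, 0, 0, 80, -1, -1, 80, 0, 0, 0, 80, -1, -1, 115, 0, 0, 0, 80, -1, -1, 140, 0, 0, 0, 80, -1, -1, 155, 0, 0, 0, 70, -1, -1, 165, 0, 0, 0, 60, -1, -1, 169, 0, 0, 0, 55, -1, -1, 169, 0, 0, 0, 50],
)

```text
clock: 3.28
tcp_pos: [0.5869, 0.2048, 0.1318]
ee_rot: [0.329, 3.124, 0.0]
wrist_force: [-0.2, 0.4, 0.7]
finger_gap: 0.0506
```

```bash
python3 - <<'E'
from plant import bot
from h import *
to(bot,(.586,.2055,.131)); 
for n in('scene','top'):
    c=snap(bot,n,n+'2'); b=(290,190,400,290) if n=='scene' else (70,80,240,235)
    im=cv2.cvtColor(c['color'],cv2.COLOR_RGB2BGR)[b[1]:b[3],b[0]:b[2]]; cv2.imwrite(f'pics/{n}2b.png',cv2.resize(im,None,fx=3.5,fy=3.5))
E
```

```text
t 3.27 tcp [0.5869 0.2048 0.1318] F [-0.18  0.36  0.74] gap 50.6 j [-0.57  0.46  0.25  1.67 -0.13  1.02  1.08]
axes
 [[-0.978  0.208  0.   ]
 [ 0.208  0.978  0.   ]
 [-0.     0.    -1.   ]]
d mm [1.1 0.5 0.8] w [ 0.0003  0.0004 -0.0003]
```

View pics/scene2b.png

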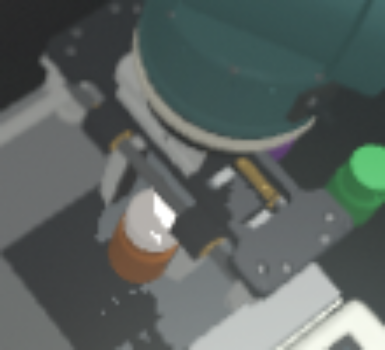

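View pics/top2b.png

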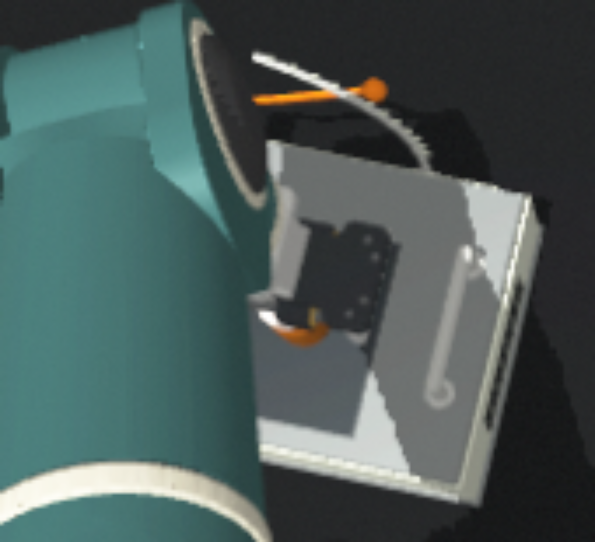

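The jar sits between the two fingers in both crops, so I am closing gently.

>>> move_arm(
  grip_force=6,
  increments=[0, 0, 0, 0, 0, 0, 45, 0, 0, 0, 0, 0, 0, 42, 0, 0, 0, 0, 0, 0, 40, 0, 0, 0, 0, 0, 0, 38, 0, 0, 0, 0, 0, 0, 36, 0, 0, 0, 0, 0, 0, 34, 0, 0, 0, 0, 0, 0, 34],
)

```text
clock: 4.25
tcp_pos: [0.5868, 0.2048, 0.1314]
ee_rot: [0.329, 3.124, -0.0]
wrist_force: [0.8, 0.0, -0.1]
finger_gap: 0.0367
```

```bash
python3 - <<'E'
from plant import bot
from h import *
s=state(bot); print(s['ft_torque'])
c=snap(bot,'scene','scene3'); b=(290,190,400,290)
im=cv2.cvtColor(c['color'],cv2.COLOR_RGB2BGR)[b[1]:b[3],b[0]:b[2]]; cv2.imwrite('pics/scene3b.png',cv2.resize(im,None,fx=6,fy=6,interpolation=cv2.INTER_CUBIC))
# amber
h=cv2.cvtColor(c['color'],cv2.COLOR_RGB2HSV); m=cv2.inRange(h,(5,120,60),(20,255,255)); N,l,st,ce=cv2.connectedComponentsWithStats(m); P=cloud(c)
for i in range(1,N):
    if st[i,4]>30: print(st[i],ce[i],np.nanmedian(P[l==i],0))
E
```

```text
t 4.25 tcp [0.5868 0.2048 0.1314] F [ 0.78  0.03 -0.05] gap 36.7 j [-0.57  0.46  0.25  1.67 -0.13  1.02  1.08]
[ 0.2025765  -0.07265092  0.05545591]
[ 265    0  106   55 1127] [321.86601597  24.1242236 ] [-0.38779399 -0.52428571 -0.0806698 ]
[479   0  33  38 885] [497.94689266  15.06101695] [-1.32528473  0.02522715 -0.15572019]
[461  97  51  43 706] [488.04390935 117.81303116] [-0.38904724  0.29405189 -0.07911734]
[321 254  14  16 118] [327.05084746 263.55084746] [0.60292972 0.20697096 0.14481419]
[264 272  43  75 236] [284.15254237 306.93220339] [0.74154046 0.20204901 0.1561124 ]
```

View pics/scene3b.png

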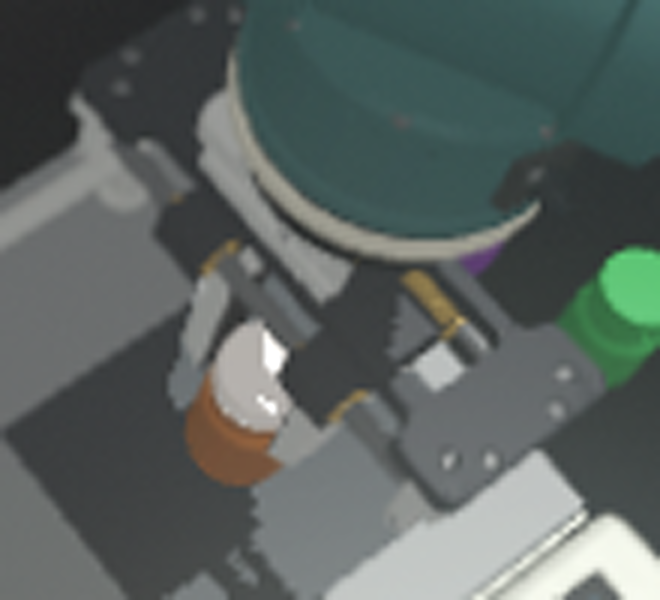

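>>> move_arm(
  increments=[0, 0, 0, 0, 0, 0, 34, 0, 0, -3, 0, 0, 0, 34, 0, 0, -8, 0, 0, 0, 34, 0, 0, -20, 0, 0, 0, 34, 0, 0, -20, 0, 0, 0, 34, 0, 0, -20, 0, 0, 0, 34],
)

```text
clock: 5.05
tcp_pos: [0.5867, 0.2047, 0.1514]
ee_rot: [0.329, 3.124, 0.0]
wrist_force: [-0.1, -0.5, -1.3]
finger_gap: 0.0365
```

```bash
python3 - <<'E'
from plant import bot
from h import *
s=state(bot); print(s['ft_torque'])
c=snap(bot,'scene','scene4'); b=(290,190,400,290)
im=cv2.cvtColor(c['color'],cv2.COLOR_RGB2BGR)[b[1]:b[3],b[0]:b[2]]; cv2.imwrite('pics/scene4b.png',cv2.resize(im,None,fx=6,fy=6,interpolation=cv2.INTER_CUBIC))
E
```

```text
t 5.05 tcp [0.5867 0.2047 0.1514] F [-0.1  -0.47 -1.3 ] gap 36.5 j [-0.57  0.44  0.25  1.66 -0.12  1.06  1.08]
[0.00206184 0.02036677 0.02762451]
```

View pics/scene4b.png

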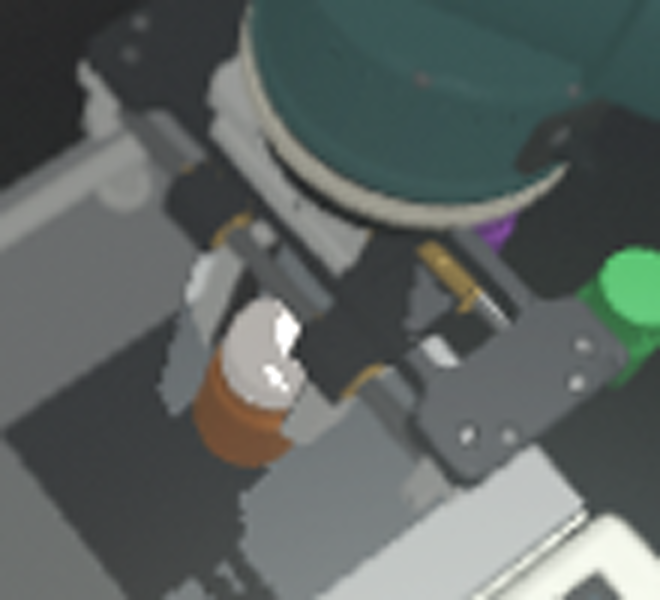

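The jar came up with the gripper: it moved from (235,430) to (245,410) in the crop, and the wrist reads about 1.3 N. Next I work out the carry to the tray.

```bash
python3 - <<'E'
from plant import bot
from h import *
to(bot,(.505,-.370,.25))
E
```

```text
t 5.1 tcp [0.5866 0.2047 0.1512] F [ 0.24 -0.09 -1.46] gap 36.8 j [-0.57  0.44  0.25  1.66 -0.12  1.06  1.08]
axes
 [[-0.978  0.208 -0.   ]
 [ 0.208  0.978 -0.   ]
 [ 0.    -0.    -1.   ]]
d mm [ -39.9 -579.1  -98.7] w [-0.0002 -0.0002 -0.0003]
```

>>> move_arm(
  increments=[0, 0, -15, 0, 0, 0, 34, 0, 0, -40, 0, 0, 0, 34, 0, 0, -70, 0, 0, 0, 34, 0, 0, -95, 0, 0, 0, 34, 0, -10, -100, 0, 0, 0, 34, -2, -30, -100, 0, 0, 0, 34, -5, -65, -100, 0, 0, 0, 34, -8, -110, -100, 0, 0, 0, 34, -11, -155, -100, 0, 0, 0, 34, -14, -200, -100, 0, 0, 0, 34, -17, -245, -100, 0, 0, 0, 34, -20, -290, -100, 0, 0, 0, 34, -23, -335, -100, 0, 0, 0, 34, -26, -380, -100, 0, 0, 0, 34, -29, -425, -100, 0, 0, 0, 34, -32, -470, -100, 0, 0, 0, 34, -35, -510, -100, 0, 0, 0, 34, -38, -545, -100, 0, 0, 0, 34, -40, -568, -100, 0, 0, 0, 34, -40, -579, -100, 0, 0, 0, 34],
)

```text
clock: 7.6
tcp_pos: [0.5033, -0.3717, 0.2504]
ee_rot: [-0.333, -3.122, -0.0]
wrist_force: [-0.8, 0.3, -1.3]
finger_gap: 0.0364
```

```bash
python3 - <<'E'
from plant import bot
from h import *
to(bot,(.505,-.370,.0245))
for n in('scene','top'):
    c=snap(bot,n,n+'5'); im=cv2.cvtColor(c['color'],cv2.COLOR_RGB2BGR)
    b=(110,60,300,220) if n=='scene' else (280,90,470,280)
    cv2.imwrite(f'pics/{n}5b.png',cv2.resize(im[b[1]:b[3],b[0]:b[2]],None,fx=3.1,fy=3.1))
E
```

```text
t 7.6 tcp [ 0.5033 -0.3717  0.2504] F [-0.79  0.27 -1.31] gap 36.4 j [ 0.19  0.4   0.54  1.54 -0.21  1.26  2.12]
axes
 [[-0.978  0.211 -0.002]
 [ 0.211  0.978  0.   ]
 [ 0.002 -0.    -1.   ]]
d mm [ -1.6   2.  225.9] w [-0.0001 -0.0016 -0.0029]
```

View pics/scene5b.png

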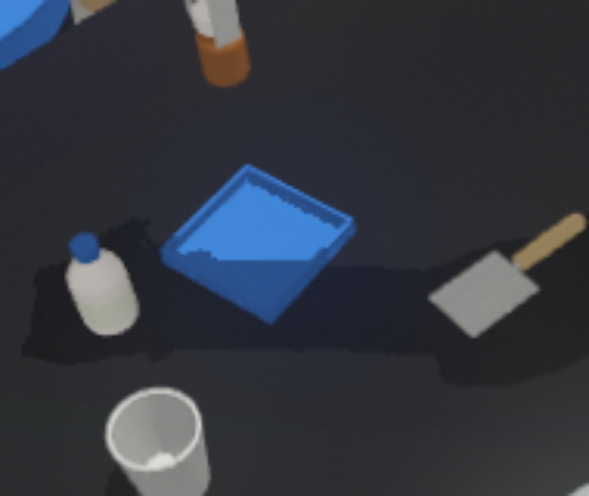

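View pics/top5b.png

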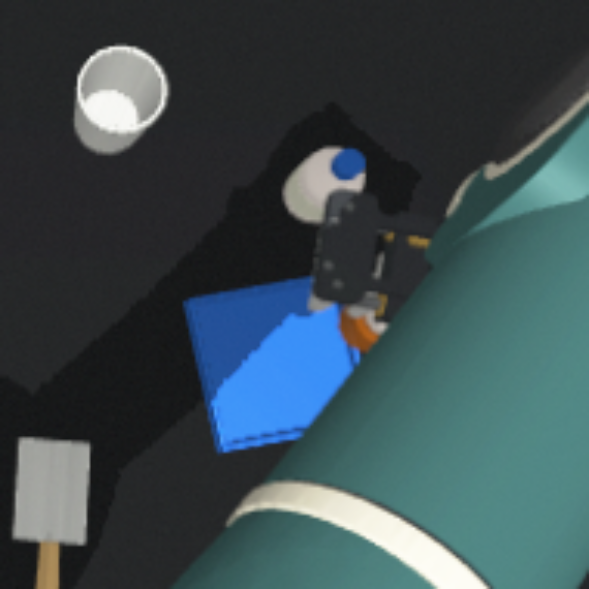

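>>> move_arm(
  increments=[-1.5, 2, 20, 0, 0, 0, 34, -1.5, 2, 55, 0, 0, 0, 34, -1.5, 2, 95, 0, 0, 0, 34, -1.5, 2, 130, 0, 0, 0, 34, -1.5, 2, 160, 0, 0, 0, 34, -1.5, 2, 185, 0, 0, 0, 34, -1.5, 2, 203, 0, 0, 0, 34, -1.5, 2, 213, 0, 0, 0, 34, -1.5, 2, 219, 0, 0, 0, 34, -1.5, 2, 222, 0, 0, 0, 34, -1.5, 2, 223, 0, 0, 0, 34, -1.5, 2, 223, 0, 0, 0, 34],
)

```text
clock: 9.2
tcp_pos: [0.5073, -0.3684, 0.0287]
ee_rot: [0.329, 3.124, -0.0]
wrist_force: [-0.4, 0.1, -0.1]
finger_gap: 0.0364
```

```bash
python3 - <<'E'
from plant import bot
from h import *
to(bot,(.505,-.370,.0245))
c=snap(bot,'scene','s6'); im=cv2.cvtColor(c['color'],cv2.COLOR_RGB2BGR)
b=(140,80,260,180)
cv2.imwrite(f'pics/s6b.png',cv2.resize(im[b[1]:b[3],b[0]:b[2]],None,fx=6,fy=6))
E
```

```text
t 9.2 tcp [ 0.5073 -0.3684  0.0287] F [-0.4   0.08 -0.06] gap 36.4 j [ 0.25  0.63  0.45  1.73 -0.34  0.86  2.21]
axes
 [[-0.978  0.208  0.   ]
 [ 0.208  0.978 -0.   ]
 [-0.    -0.    -1.   ]]
d mm [ 1.9 -2.   4.2] w [-0.0002  0.0005 -0.0004]
```

View pics/s6b.png

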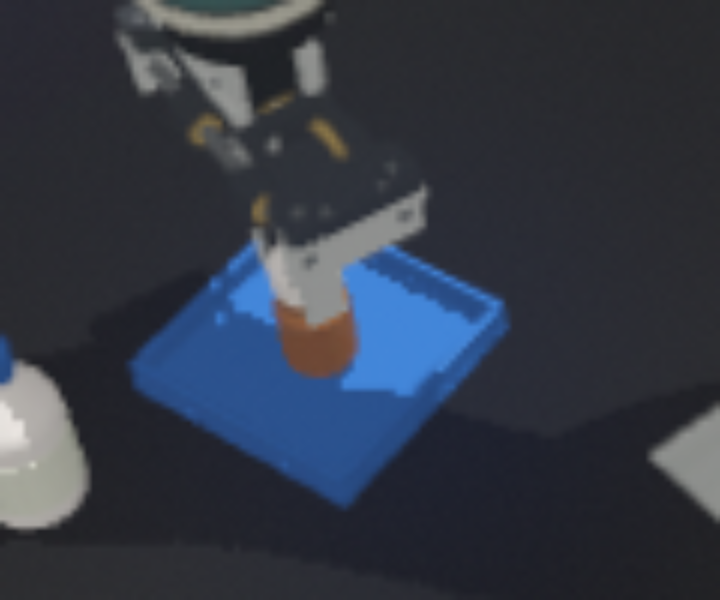

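>>> move_arm(
  increments=[0, 0, 1, 0, 0, 0, 34, 0, 0, 2, 0, 0, 0, 34, 0, 0, 2, 0, 0, 0, 34],
)

```text
clock: 9.62
tcp_pos: [0.5071, -0.3683, 0.0263]
ee_rot: [-0.329, -3.124, 0.0]
wrist_force: [-0.1, 0.0, -0.4]
finger_gap: 0.0367
```

>>> move_arm(
  increments=[0, 0, 0.5, 0, 0, 0, 34, 0, 0, 1, 0, 0, 0, 34, 0, 0, 1, 0, 0, 0, 34],
)

```text
clock: 10.0
tcp_pos: [0.5071, -0.3683, 0.0254]
ee_rot: [-0.329, -3.124, 0.0]
wrist_force: [0.4, 0.3, -0.9]
finger_gap: 0.0362
```

>>> move_arm(
  increments=[0, 0, 0.5, 0, 0, 0, 34, 0, 0, 1, 0, 0, 0, 34, 0, 0, 1, 0, 0, 0, 34],
)

```text
clock: 10.38
tcp_pos: [0.5073, -0.3683, 0.0245]
ee_rot: [0.329, 3.124, -0.0]
wrist_force: [0.2, 0.4, 2.4]
finger_gap: 0.0369
```

>>> move_arm(
  increments=[0, 0, 0.5, 0, 0, 0, 34, 0, 0, 1, 0, 0, 0, 34, 0, 0, 1, 0, 0, 0, 34],
)

```text
clock: 10.75
tcp_pos: [0.5077, -0.3682, 0.024]
ee_rot: [0.328, 3.123, -0.0]
wrist_force: [0.4, 2.5, 8.1]
finger_gap: 0.0365
```

>>> move_arm(
  increments=[0, 0, -1, 0, 0, 0, 34, 0, 0, -1, 0, 0, 0, 40, 0, 0, -1, 0, 0, 0, 46, 0, 0, -1, 0, 0, 0, 52, 0, 0, -1, 0, 0, 0, 58, 0, 0, -1, 0, 0, 0, 60, 0, 0, -10, 0, 0, 0, 60, 0, 0, -30, 0, 0, 0, 60, 0, 0, -70, 0, 0, 0, 60, 0, 0, -120, 0, 0, 0, 60, 0, 0, -175, 0, 0, 0, 60, 0, 0, -220, 0, 0, 0, 60, 0, 0, -230, 0, 0, 0, 60, 0, 0, -230, 0, 0, 0, 60],
)

```text
clock: 12.5
tcp_pos: [0.5072, -0.3683, 0.2544]
ee_rot: [0.329, 3.123, -0.001]
wrist_force: [-0.4, -0.5, -0.7]
finger_gap: 0.06
```

```bash
python3 - <<'E'
from plant import bot
from h import *
to(bot,(.581,.096,.27))
for n in('scene','top'):
    c=snap(bot,n,n+'7'); im=cv2.cvtColor(c['color'],cv2.COLOR_RGB2BGR)
    b=(110,60,300,220) if n=='scene' else (280,90,470,280)
    cv2.imwrite(f'pics/{n}7b.png',cv2.resize(im[b[1]:b[3],b[0]:b[2]],None,fx=3.1,fy=3.1))
E
```

```text
t 12.5 tcp [ 0.5072 -0.3683  0.2544] F [-0.41 -0.54 -0.68] gap 60.0 j [ 0.18  0.4   0.54  1.53 -0.21  1.27  2.11]
axes
 [[-0.978  0.208  0.001]
 [ 0.208  0.978 -0.001]
 [-0.001 -0.    -1.   ]]
d mm [ 24.5 469.5 -15.8] w [-0.0003  0.0014 -0.0004]
```

View pics/scene7b.png

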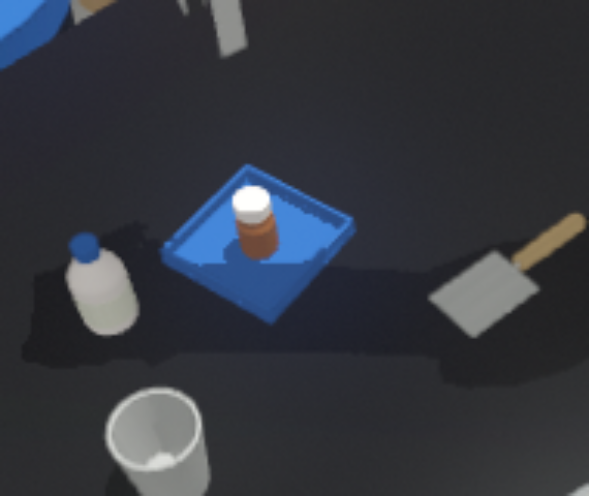

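View pics/top7b.png

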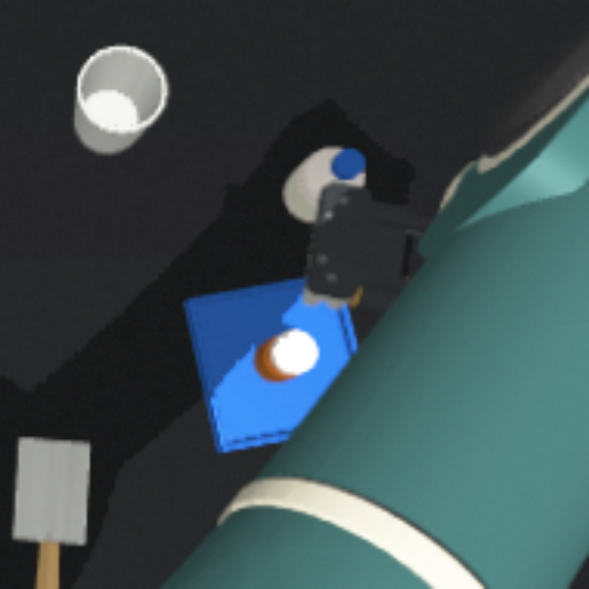

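The jar stands upright near the tray's centre (scene crop (255,220), top crop (285,357)), and the bottle, beaker and spatula have not moved. Next is the handle.

>>> move_arm(
  increments=[0, 10, -5, 0, 0, 0, 60, 2, 40, -15, 0, 0, 0, 60, 4, 85, -15, 0, 0, 0, 60, 7, 130, -15, 0, 0, 0, 60, 9, 175, -15, 0, 0, 0, 60, 11, 220, -15, 0, 0, 0, 60, 13, 265, -15, 0, 0, 0, 60, 16, 310, -15, 0, 0, 0, 60, 18, 355, -15, 0, 0, 0, 60, 21, 400, -15, 0, 0, 0, 60, 23, 435, -15, 0, 0, 0, 60, 24, 460, -15, 0, 0, 0, 60, 24.5, 469.5, -15, 0, 0, 0, 60, 24.5, 469.5, -15, 0, 0, 0, 60, 24.5, 469.5, -15, 0, 0, 0, 60],
)

```text
clock: 14.48
tcp_pos: [0.5809, 0.0948, 0.2684]
ee_rot: [0.331, 3.124, -0.001]
wrist_force: [0.4, -0.2, 0.3]
finger_gap: 0.0598
```

```bash
python3 - <<'E'
from plant import bot
from h import *
to(bot,(.581,.096,.136))
E
```

```text
t 14.47 tcp [0.5809 0.0948 0.2684] F [ 0.38 -0.17  0.27] gap 59.8 j [-0.48  0.29  0.33  1.6  -0.1   1.27  1.23]
axes
 [[-0.978  0.21   0.   ]
 [ 0.21   0.978 -0.   ]
 [-0.    -0.    -1.   ]]
d mm [  0.2   1.2 132.4] w [-0.0004  0.0001 -0.0017]
```

>>> move_arm(
  increments=[0, 1, 20, 0, 0, 0, 60, 0, 1, 55, 0, 0, 0, 60, 0, 1, 85, 0, 0, 0, 60, 0, 1, 105, 0, 0, 0, 60, 0, 1, 120, 0, 0, 0, 60, 0, 1, 129, 0, 0, 0, 60, 0, 1, 132, 0, 0, 0, 50, 0, 1, 132, 0, 0, 0, 40, 0, 1, 132, 0, 0, 0, 40],
)

```text
clock: 15.6
tcp_pos: [0.5815, 0.0971, 0.1369]
ee_rot: [0.329, 3.124, 0.0]
wrist_force: [0.3, 0.1, -0.2]
finger_gap: 0.0406
```

```bash
python3 - <<'E'
from plant import bot
from h import *
to(bot,(.581,.096,.136))
for n in('scene','top'):
    c=snap(bot,n,n+'8'); b=(235,170,400,340) if n=='scene' else (110,80,280,235)
    im=cv2.cvtColor(c['color'],cv2.COLOR_RGB2BGR)[b[1]:b[3],b[0]:b[2]]; cv2.imwrite(f'pics/{n}8b.png',cv2.resize(im,None,fx=3.5,fy=3.5))
E
```

```text
t 15.6 tcp [0.5815 0.0971 0.1369] F [ 0.33  0.07 -0.21] gap 40.6 j [-0.46  0.41  0.31  1.75 -0.14  1.    1.27]
axes
 [[-0.978  0.208  0.001]
 [ 0.208  0.978  0.   ]
 [-0.001  0.    -1.   ]]
d mm [ 0.2 -1.2  0.9] w [ 0.0003  0.0007 -0.0003]
```

View pics/scene8b.png

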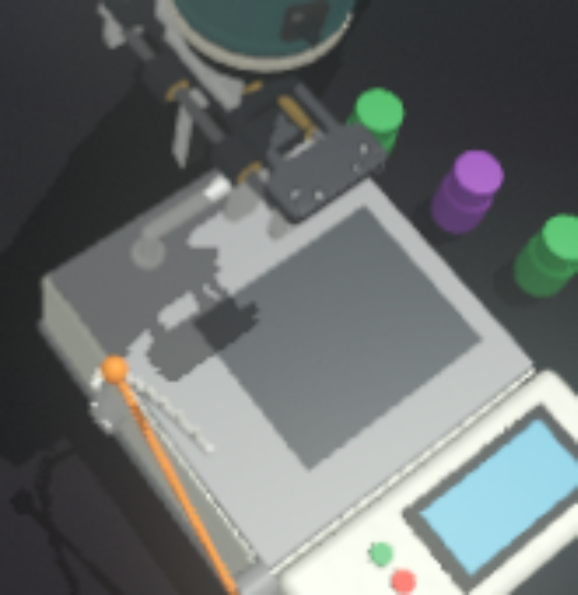

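View pics/top8b.png

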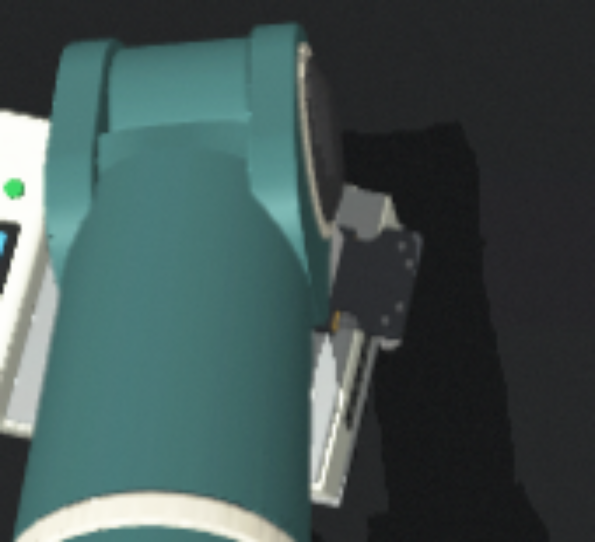

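>>> move_arm(
  grip_force=40,
  increments=[0, -1, 0.5, 0, 0, 0, 30, 0, -1, 0.5, 0, 0, 0, 20, 0, -1, 0.5, 0, 0, 0, 14, 0, -1, 0.5, 0, 0, 0, 8, 0, -1, 0.5, 0, 0, 0, 4, 0, -1, 0.5, 0, 0, 0, 4, 0, -1, 0.5, 0, 0, 0, 4],
)

```text
clock: 16.58
tcp_pos: [0.581, 0.096, 0.1359]
ee_rot: [0.329, 3.124, -0.0]
wrist_force: [-0.0, -0.6, 0.2]
finger_gap: 0.0042
```

```bash
python3 - <<'E'
from plant import bot
from h import *
s=state(bot); p=s['tcp_pos']; g=p+np.array([0,0,.011])
# hinge from grasp point: bar at local y=-.210,z=.047
b=np.array([g[0],g[1],.147]); yh=np.array([np.sin(-YAW),np.cos(-YAW),0])
H=b+.210*yh-np.array([0,0,.047]); print('H',H.round(4))
r=np.hypot(.21,.047); a0=np.arctan2(.047,.21)
for th in(.1,.2,.3,.4,.5,.55,.6,.62,.64,.66):
    print(th,'tool dy',round(1e3*(.21-r*np.cos(a0+th)),1),'dz',round(-1e3*(r*np.sin(a0+th)-.047),1))
E
```

```text
t 16.57 tcp [0.581  0.096  0.1359] F [-0.05 -0.6   0.23] gap 4.2 j [-0.46  0.41  0.31  1.76 -0.14  1.    1.27]
H [0.6246 0.3014 0.1   ]
0.1 tool dy 5.7 dz -20.7
0.2 tool dy 13.5 dz -40.8
0.3 tool dy 23.3 dz -60.0
0.4 tool dy 34.9 dz -78.1
0.5 tool dy 48.2 dz -94.9
0.55 tool dy 55.5 dz -102.8
0.6 tool dy 63.2 dz -110.4
0.62 tool dy 66.4 dz -113.3
0.64 tool dy 69.6 dz -116.1
0.66 tool dy 72.9 dz -118.9
```

```bash
python3 - <<'E'
from plant import bot
from h import *
for n in('scene',):
    c=snap(bot,n,n+'9'); b=(255,170,365,260)
    im=cv2.cvtColor(c['color'],cv2.COLOR_RGB2BGR)[b[1]:b[3],b[0]:b[2]]; cv2.imwrite(f'pics/{n}9b.png',cv2.resize(im,None,fx=6.5,fy=6.5,interpolation=cv2.INTER_CUBIC))
    s=bot.read_state(); 
    Rm=R.from_rotvec(s['ee_rot']).as_matrix()
    print('tip px',proj(c,s['tcp_pos']+Rm@[0,0,.008]),'grasp px',proj(c,s['tcp_pos']-Rm@[0,0,.011]), 'bar',proj(c,[.581,.096,.147]))
    P=cloud(c)
    for v in range(195,232,4): print([tuple(P[v,u].round(3)) for u in range(296,326,6)])
E
```

```text
tip px [[294.44815127 229.21327115]] grasp px [[295.27989065 225.61242024]] bar [[295.26463785 225.5885289 ]]
[(np.float64(0.605), np.float64(0.096), np.float64(0.312)), (np.float64(0.605), np.float64(0.108), np.float64(0.326)), (np.float64(0.586), np.float64(0.111), np.float64(0.307)), (np.float64(0.577), np.float64(0.119), np.float64(0.304)), (np.float64(0.569), np.float64(0.127), np.float64(0.304))]
[(np.float64(0.606), np.float64(0.098), np.float64(0.301)), (np.float64(0.602), np.float64(0.109), np.float64(0.308)), (np.float64(0.592), np.float64(0.116), np.float64(0.304)), (np.float64(0.575), np.float64(0.12), np.float64(0.288)), (np.float64(0.574), np.float64(0.132), np.float64(0.301))]
[(np.float64(0.605), np.float64(0.099), np.float64(0.286)), (np.float64(0.607), np.float64(0.114), np.float64(0.306)), (np.float64(0.589), np.float64(0.117), np.float64(0.286)), (np.float64(0.574), np.float64(0.122), np.float64(0.273)), (np.float64(0.569), np.float64(0.132), np.float64(0.28))]
[(np.float64(0.611), np.float64(0.105), np.float64(0.285)), (np.float64(0.61), np.float64(0.117), np.flo
[... 1257 characters left out ...]
at64(0.623), np.float64(0.156), np.float64(0.303)), (np.float64(0.616), np.float64(0.164), np.float64(0.303))]
[(np.float64(0.594), np.float64(0.106), np.float64(0.173)), (np.float64(0.557), np.float64(0.102), np.float64(0.112)), (np.float64(0.547), np.float64(0.112), np.float64(0.112)), (np.float64(0.631), np.float64(0.162), np.float64(0.305)), (np.float64(0.624), np.float64(0.17), np.float64(0.306))]
[(np.float64(0.576), np.float64(0.099), np.float64(0.115)), (np.float64(0.564), np.float64(0.108), np.float64(0.11)), (np.float64(0.555), np.float64(0.119), np.float64(0.112)), (np.float64(0.632), np.float64(0.165), np.float64(0.294)), (np.float64(0.629), np.float64(0.174), np.float64(0.304))]
```

View pics/scene9b.png

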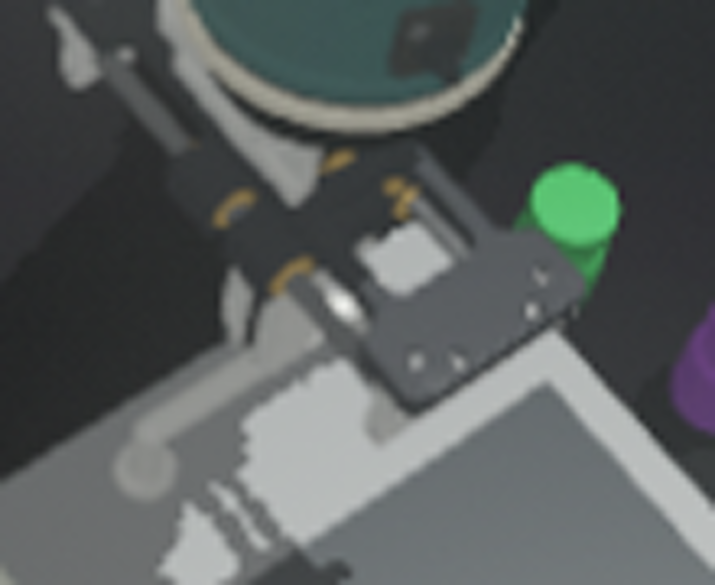

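>>> move_arm(
  grip_force=40,
  increments=[0, 0, 0, 0, 0, 0, 0, 0, 0, 0, 0, 0, 0, 0, 0, 0, 0, 0, 0, 0, 0, 0, 0, 0, 0, 0, 0, 0],
)

```text
clock: 17.12
tcp_pos: [0.581, 0.096, 0.1359]
ee_rot: [-0.329, -3.124, 0.0]
wrist_force: [0.8, 0.1, -0.3]
finger_gap: 0.0005
```

```bash
python3 - <<'E'
from plant import bot
from h import *
print('nose',bot.nose_length, [a for a in dir(bot) if not a.startswith('_')])
c=load('scene7'); P=cloud(c); # fingers open over tray at tcp z .2544
im=c['color']
b=(150,40,215,95)
cv2.imwrite('pics/f7.png',cv2.resize(cv2.cvtColor(im[b[1]:b[3],b[0]:b[2]],cv2.COLOR_RGB2BGR),None,fx=10,fy=10,interpolation=cv2.INTER_NEAREST))
for v in range(64,82,2): print(v,[tuple(P[v,u].round(3).tolist()) for u in range(174,192,4)])
print('tip',proj(c,[.5072,-.3683,.2464]),'finger pads +-30mm y',proj(c,[[.5072+.03*.208,-.3683+.03*.978,.2464],[.5072-.03*.208,-.3683-.03*.978,.2464]]))
c=load('scene9');P=cloud(c)
for v in range(214,236,2): print(v,[tuple(P[v,u].round(3).tolist()) for u in range(286,304,3)])
E
```

```text
nose 0.008 ['MotionError', 'camera', 'close_job', 'nose_length', 'read_state']
64 [(0.313, -0.701, 0.001), (0.301, -0.692, -0.002), (0.521, -0.329, 0.33), (0.512, -0.327, 0.326), (0.271, -0.657, 0.0)]
66 [(0.32, -0.692, 0.001), (0.307, -0.685, -0.003), (0.522, -0.33, 0.324), (0.514, -0.326, 0.321), (0.281, -0.645, 0.003)]
68 [(0.328, -0.682, 0.002), (0.317, -0.672, 0.001), (0.525, -0.328, 0.321), (0.513, -0.328, 0.314), (0.285, -0.641, -0.001)]
70 [(0.334, -0.675, -0.0), (0.324, -0.664, 0.001), (0.524, -0.33, 0.313), (0.515, -0.326, 0.31), (0.292, -0.634, -0.002)]
72 [(0.34, -0.668, -0.002), (0.33, -0.657, -0.001), (0.526, -0.329, 0.309), (0.514, -0.329, 0.302), (0.3, -0.623, -0.001)]
74 [(0.349, -0.656, 0.002), (0.335, -0.651, -0.004), (0.527, -0.329, 0.303), (0.516, -0.328, 0.297), (0.306, -0.617, -0.002)]
76 [(0.356, -0.649, 0.001), (0.345, -0.638, 0.0), (0.526, -0.332, 0.295), (0.327, -0.614, 0.003), (0.318, -0.602, 0.004)]
78 [(0.363, -0.64, 0.001), (0.352, -0.63, -0.0), (0.343, -0.618, 0.002), (0.334, -0.606, 0.003), (0.324, -0.595, 0.002)]
80 [(0.369, -0.633, -0.0), (0.359, -0
[... 1053 characters left out ...]
(0.582, 0.072, 0.113), (0.576, 0.077, 0.112), (0.59, 0.093, 0.154), (0.593, 0.102, 0.171), (0.589, 0.107, 0.171), (0.556, 0.098, 0.11)]
228 [(0.586, 0.076, 0.113), (0.599, 0.091, 0.155), (0.593, 0.096, 0.152), (0.587, 0.1, 0.149), (0.567, 0.097, 0.114), (0.56, 0.101, 0.11)]
230 [(0.606, 0.089, 0.151), (0.602, 0.094, 0.152), (0.594, 0.097, 0.146), (0.575, 0.095, 0.112), (0.569, 0.099, 0.11), (0.565, 0.105, 0.112)]
232 [(0.61, 0.092, 0.151), (0.604, 0.096, 0.148), (0.583, 0.092, 0.111), (0.578, 0.098, 0.111), (0.574, 0.103, 0.112), (0.569, 0.108, 0.112)]
234 [(0.612, 0.095, 0.148), (0.592, 0.091, 0.112), (0.588, 0.096, 0.113), (0.583, 0.101, 0.112), (0.578, 0.107, 0.113), (0.572, 0.111, 0.11)]
```

View pics/f7.png

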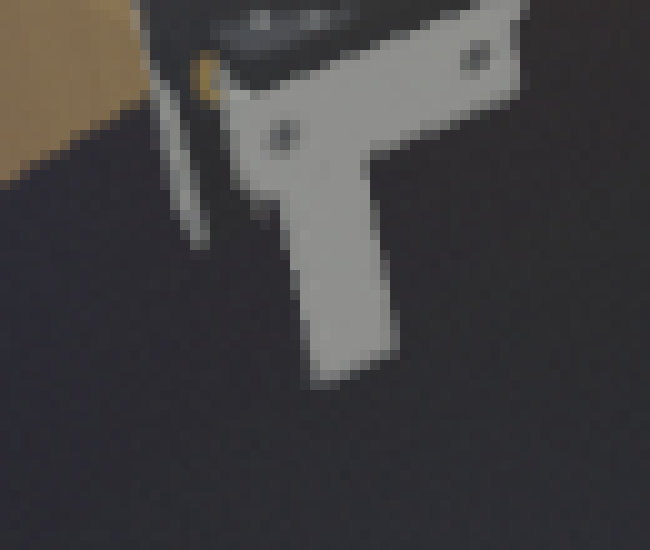

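Two facts conflict with the gripper text. The fingers closed to 0.5 mm over the bar, and the image shows the fingertips about 37 mm above the reported TCP, where 8 mm below was expected. The jar must have been held by its cap, since the 36.7 mm gap matches the cap's measured 37.4 mm. I'll confirm the offset before going lower.

>>> move_arm(
  increments=[0, 0, -10, 0, 0, 0, 20, 0, 0, -20, 0, 0, 0, 40, 0, 0, -30, 0, 0, 0, 50, 0, 0, -30, 0, 0, 0, 50, 0, 0, -30, 0, 0, 0, 50],
)

```text
clock: 17.75
tcp_pos: [0.5809, 0.096, 0.1657]
ee_rot: [-0.329, -3.124, 0.0]
wrist_force: [0.3, -0.0, -0.7]
finger_gap: 0.047
```

```bash
python3 - <<'E'
from plant import bot
from h import *
s=state(bot)
c=snap(bot,'scene','scene10'); b=(255,160,365,250)
im=cv2.cvtColor(c['color'],cv2.COLOR_RGB2BGR)[b[1]:b[3],b[0]:b[2]]; cv2.imwrite('pics/s10b.png',cv2.resize(im,None,fx=6.5,fy=6.5,interpolation=cv2.INTER_NEAREST))
P=cloud(c); yh=np.array([.208,.978]); xh=np.array([.978,-.208])
d=P[...,:2]-s['tcp_pos'][:2]; ly=d@yh; lx=d@xh
m=(abs(lx)<.02)&(abs(ly)<.055)&(P[...,2]>.17)&(P[...,2]<.27)
for sg in(1,-1):
    q=m&(ly*sg>0); 
    if q.sum(): print(sg,q.sum(),'ly',np.percentile(ly[q],[5,50,95]).round(4),'lx',np.percentile(lx[q],[5,50,95]).round(4),'z',np.percentile(P[...,2][q],[0,2,5,50]).round(4))
t=load('scene7');P=cloud(t);C=t['color'].astype(int)
j=(abs(P[...,0]-.505)<.05)&(abs(P[...,1]+.37)<.05)&(P[...,2]>.06)&(P[...,2]<.09)
(cx,cy),r=cv2.minEnclosingCircle(P[j][:,:2].astype(np.float32)); print('jar cap',cx,cy,r,np.median(P[j][:,2]))
E
```

```text
t 17.75 tcp [0.5809 0.096  0.1657] F [ 0.31 -0.   -0.71] gap 47.0 j [-0.46  0.38  0.32  1.73 -0.13  1.06  1.26]
1 97 ly [0.0251 0.0344 0.0353] lx [-0.0023  0.0112  0.0128] z [0.1958 0.1997 0.2039 0.2244]
-1 137 ly [-0.0334 -0.0241 -0.0225] lx [-0.005   0.0089  0.0111] z [0.1952 0.1972 0.1987 0.228 ]
jar cap 0.5072226524353027 -0.3677155673503876 0.019354749470949173 0.07505827008889188
```

View pics/s10b.png

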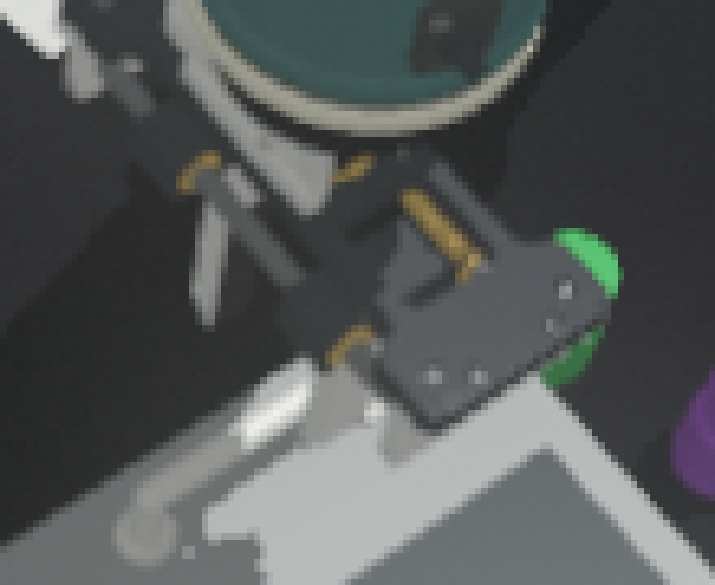

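Both tips are measured at z ≈ 0.196 with the TCP at 0.166, so the true tips are about 30 mm above the TCP. They are symmetric about the bar in xy. The jar's cap is at (0.507, -0.368) with its top at 0.075, which is correct. I'm lowering by that offset with a force check.

>>> move_arm(
  grip_force=40,
  increments=[0, 0, 15, 0, 0, 0, 50, 0, 0, 30, 0, 0, 0, 50, 0, 0, 42, 0, 0, 0, 50, 0, 0, 50, 0, 0, 0, 50, 0, 0, 55, 0, 0, 0, 50, 0, 0, 55, 0, 0, 0, 50],
)

```text
clock: 18.55
tcp_pos: [0.5809, 0.096, 0.1107]
ee_rot: [-0.329, -3.124, 0.0]
wrist_force: [0.7, 0.4, 0.3]
finger_gap: 0.0503
```

>>> move_arm(
  increments=[0, 0, 4, 0, 0, 0, 50, 0, 0, 8, 0, 0, 0, 50, 0, 0, 11, 0, 0, 0, 50, 0, 0, 11, 0, 0, 0, 50],
)

```text
clock: 19.05
tcp_pos: [0.5808, 0.096, 0.0996]
ee_rot: [-0.329, -3.124, 0.0]
wrist_force: [0.1, -0.5, -0.4]
finger_gap: 0.05
```

```bash
python3 - <<'E'
from plant import bot
from h import *
s=state(bot)
c=snap(bot,'scene','scene11'); b=(255,170,365,260)
im=cv2.cvtColor(c['color'],cv2.COLOR_RGB2BGR)[b[1]:b[3],b[0]:b[2]]; cv2.imwrite('pics/s11b.png',cv2.resize(im,None,fx=6.5,fy=6.5,interpolation=cv2.INTER_NEAREST))
E
```

```text
t 19.05 tcp [0.5808 0.096  0.0996] F [ 0.15 -0.45 -0.39] gap 50.0 j [-0.45  0.45  0.3   1.79 -0.16  0.93  1.28]
```

View pics/s11b.png

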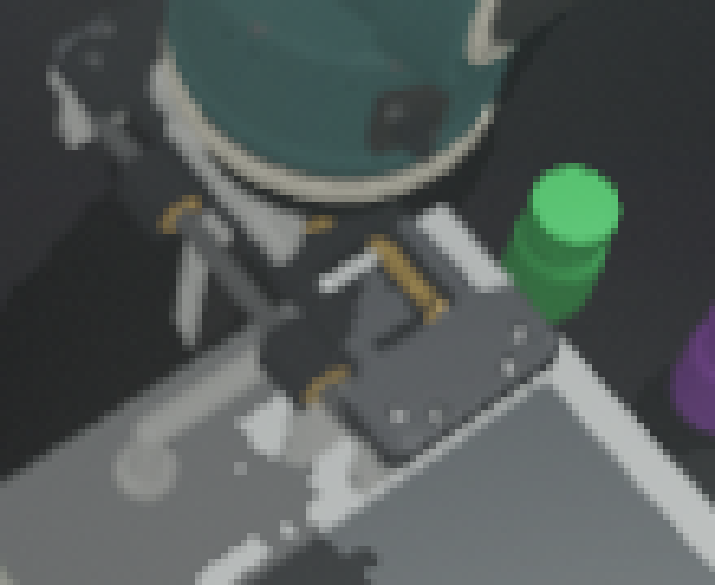

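>>> move_arm(
  grip_force=40,
  increments=[0, 0, 0, 0, 0, 0, 40, 0, 0, 0, 0, 0, 0, 30, 0, 0, 0, 0, 0, 0, 20, 0, 0, 0, 0, 0, 0, 12, 0, 0, 0, 0, 0, 0, 6, 0, 0, 0, 0, 0, 0, 0, 0, 0, 0, 0, 0, 0, 0, 0, 0, 0, 0, 0, 0, 0],
)

```text
clock: 20.1
tcp_pos: [0.5808, 0.095, 0.0998]
ee_rot: [-0.33, -3.124, 0.002]
wrist_force: [-1.9, -4.3, 1.2]
finger_gap: 0.0111
```

The gap stopped at 11.1 mm with the bar 12 mm, so it is gripped. I start lifting along the hinge arc.

>>> move_arm(
  increments=[0, 1, -3, 0, 0, 0, 0, 0, 2.6, -10.4, 0, 0, 0, 0, 0, 4, -15, 0, 0, 0, 0, 0, 5.7, -20.7, 0, 0, 0, 0, 0, 9.4, -30.9, 0, 0, 0, 0, 0, 13.5, -40.8, 0, 0, 0, 0, 0, 13.5, -40.8, 0, 0, 0, 0],
)

```text
clock: 20.98
tcp_pos: [0.5835, 0.1078, 0.1408]
ee_rot: [-0.33, -3.124, 0.003]
wrist_force: [-0.4, -8.5, -3.8]
finger_gap: 0.0107
```

```bash
python3 - <<'E'
from plant import bot
from h import *
s=state(bot);print(s['ft_torque'].round(2))
c=snap(bot,'scene','s12'); b=(215,150,425,350)
im=cv2.cvtColor(c['color'],cv2.COLOR_RGB2BGR)[b[1]:b[3],b[0]:b[2]]; cv2.imwrite('pics/s12b.png',cv2.resize(im,None,fx=3,fy=3,interpolation=cv2.INTER_CUBIC))
E
```

```text
t 20.98 tcp [0.5835 0.1078 0.1408] F [-0.4  -8.45 -3.79] gap 10.7 j [-0.47  0.41  0.31  1.74 -0.14  1.01  1.24]
[-2.08  0.14 -0.01]
```

View pics/s12b.png

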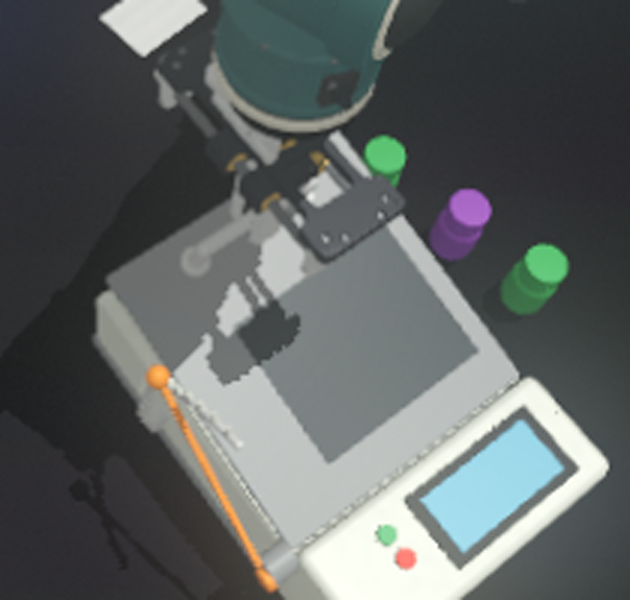

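>>> move_arm(
  increments=[0, 3.5, -9.7, 0, 0, 0, 0, 0, 8.5, -19.2, 0, 0, 0, 0, 0, 14, -28.4, 0, 0, 0, 0, 0, 20, -37.3, 0, 0, 0, 0, 0, 26.5, -45.9, 0, 0, 0, 0, 0, 33.5, -54.1, 0, 0, 0, 0, 0, 33.5, -54.1, 0, 0, 0, 0],
)

```text
clock: 21.9
tcp_pos: [0.5906, 0.1405, 0.1957]
ee_rot: [-0.33, -3.124, 0.003]
wrist_force: [-4.0, -12.5, 1.4]
finger_gap: 0.0109
```

```bash
cat > ang.py <<'E'
from h import *
H=np.array([.6246,.3005,.100]); X=np.array([np.cos(YAW),np.sin(YAW),0]); Y=np.array([-np.sin(YAW),np.cos(YAW),0])
def loc(P): d=P-H; return np.stack([d@X,d@Y,d[...,2]],-1)
def analyse(c,shift=(0,0,0)):
    L=loc(cloud(c)-np.array(shift)); h=cv2.cvtColor(c['color'],cv2.COLOR_RGB2HSV)
    x,y,z=L[...,0],L[...,1],L[...,2]
    # pointer rod
    o=(h[...,0]>5)&(h[...,0]<20)&(h[...,1]>150)&(x>.12)&(x<.155)&(y<.02)&(y>-.19)&(z>-.02)
    q=L[o][:,1:]; rr=np.hypot(q[:,0],q[:,1]); rod=q[(rr>.03)&(rr<.150)]
    l=cv2.fitLine(rod.astype(np.float32),cv2.DIST_HUBER,0,.005,.005).ravel(); a=np.arctan2(-l[1]*np.sign(l[0]),abs(l[0]))
    am=np.median(np.arctan2(rod[:,1],-rod[:,0])-np.arcsin(np.clip(.006/np.hypot(rod[:,0],rod[:,1]),-1,1)))
    ball=q[rr>.161]; bm=np.median(ball,0)
    print('rod n',len(rod),'slope angle',a.round(4),'median polar',am.round(4),'ball surf',bm.round(4),len(ball), np.round(np.arctan2(bm[1],-bm[0])-.006/.17,4))
    # lid plane
    m=(abs(x)<.112)&(y<-.02)&(z>0)&(z<.3)&(h[...,1]<60)&(c['z_map']>0)
    pol=np.arctan2(z,-y); r=np.hypot(y,z)
    return L,m
E
python3 - <<'E'
from plant import bot
from ang import *
s=state(bot);print(s['ft_torque'].round(2))
for n in('scene0','top0'): analyse(load(n))
c=snap(bot,'scene','s13');t=snap(bot,'top','t13'); b=(215,130,425,350)
analyse(c)
im=cv2.cvtColor(c['color'],cv2.COLOR_RGB2BGR)[b[1]:b[3],b[0]:b[2]]; cv2.imwrite('pics/s13b.png',cv2.resize(im,None,fx=2.7,fy=2.7,interpolation=cv2.INTER_CUBIC))
E
```

```text
t 21.9 tcp [0.5906 0.1405 0.1957] F [ -3.98 -12.55   1.43] gap 10.9 j [-0.52  0.38  0.31  1.65 -0.12  1.13  1.18]
[-2.98  0.92 -0.05]
rod n 82 slope angle 0.634 median polar 0.6611 ball surf [-0.1319  0.113 ] 38 0.6729
rod n 58 slope angle 0.6257 median polar 0.685 ball surf [-0.1367  0.112 ] 25 0.6514
rod n 87 slope angle 0.6373 median polar 0.6591 ball surf [-0.1319  0.1128] 37 0.672
```

View pics/s13b.png

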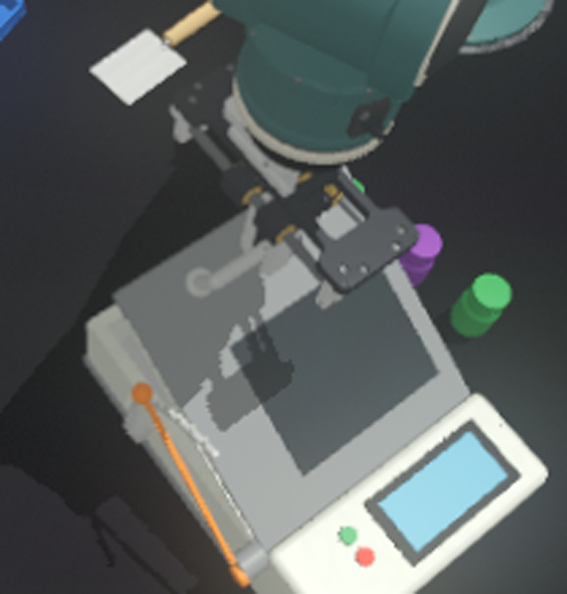

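View pics/t13.png

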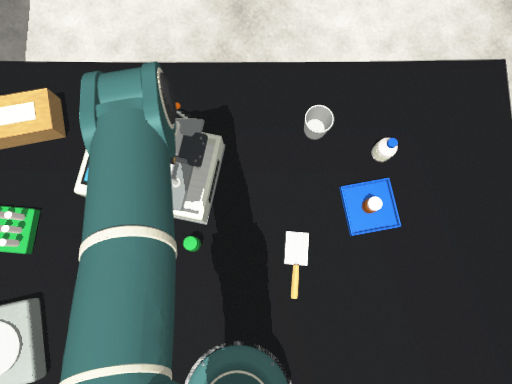

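```bash
cat >> ang.py <<'E'
def lid(c,th0):
    L=loc(cloud(c)); h=cv2.cvtColor(c['color'],cv2.COLOR_RGB2HSV); x,y,z=L[...,0],L[...,1],L[...,2]
    u=-y*np.cos(th0)+z*np.sin(th0); w=y*np.sin(th0)+z*np.cos(th0)  # lid frame: along, normal
    m=(abs(x)<.108)&(u>.02)&(u<.235)&(abs(w-.012)<.012)&(h[...,1]<60)
    A=L[m]
    for _ in range(4):
        G=np.c_[A[:,0],A[:,1],np.ones(len(A))]; k,*_=np.linalg.lstsq(G,A[:,2],rcond=None); r=A[:,2]-G@k
        A=A[abs(r)<max(.003,2*np.std(r)) ] if _<3 else A
    th=np.arctan(-k[1]); print('lid n',len(A),'angle',th.round(4),'x-slope',k[0].round(4),'rms',np.std(r).round(4),'offset normal',(k[2]*np.cos(th)).round(4)); return th
E
python3 - <<'E'
from ang import *
lid(load('scene0'),0);lid(load('top0'),0);lid(load('s12'),.2);lid(load('s13'),.5);lid(load('t13'),.5)
E
```

```text
Traceback (most recent call last):
  File "ang.py", line 25, in lid
    A=A[abs(r)<max(.003,2*np.std(r)) ] if _<3 else A
                                          ^^^
TypeError: '<' not supported between instances of 'list' and 'int'
```

```bash
sed -i 's/for _ in range(4)/for it in range(4)/; s/if _<3/if it<3/; s/k,\*_=np.linalg.lstsq(G,A\[:,2\],rcond=None)/k=np.linalg.lstsq(G,A[:,2],rcond=None)[0]/' ang.py
python3 - <<'E'
from ang import *
lid(load('scene0'),0);lid(load('top0'),0);lid(load('s12'),.2);lid(load('s13'),.5);lid(load('t13'),.5)
E
```

```text
lid n 7033 angle -0.0015 x-slope 0.0011 rms 0.0013 offset normal 0.0128
lid n 5527 angle -0.003 x-slope 0.0001 rms 0.0016 offset normal 0.0133
lid n 7122 angle 0.1945 x-slope -0.0001 rms 0.0013 offset normal 0.0125
lid n 7184 angle 0.4869 x-slope -0.001 rms 0.0013 offset normal 0.0122
lid n 787 angle 0.4823 x-slope -0.0023 rms 0.0013 offset normal 0.014
```

```bash
python3 - <<'E'
from ang import *
def rodnormal(c,b):
    h=cv2.cvtColor(c['color'],cv2.COLOR_RGB2HSV).astype(int)
    m=(h[...,0]>5)&(h[...,0]<20)&(h[...,1]>140)&(h[...,2]>80)
    k=np.zeros_like(m);k[b[1]:b[3],b[0]:b[2]]=1;m&=k
    v,u=np.nonzero(m); o,r=rays(c,np.c_[u,v]); r/=np.linalg.norm(r,axis=1)[:,None]
    w=np.ones(len(r))
    for _ in range(10):
        n=np.linalg.svd(r*w[:,None],full_matrices=False)[2][2]; e=r@n; w=(abs(e)<2*np.std(e)+1e-4)*1.
    return o,n,len(r),np.std(e)
s=load('scene0');t=load('top0')
o1,n1,a,e1=rodnormal(s,(268,282,304,336)); o2,n2,b2,e2=rodnormal(t,(137,102,170,112))
d=np.cross(n1,n2); d/=np.linalg.norm(d); print(a,b2,e1,e2,'plane angle',np.degrees(np.arccos(abs(n1@n2))))
l=np.array([d@X,d@Y,d[2]]); l*=np.sign(l[2]); print('dir local',l.round(4),'angle',np.arctan2(l[2],-l[1]))
# line point at local x: solve at z given
A=np.c_[n1,n2].T; p=np.linalg.lstsq(np.vstack([A,d]),np.array([n1@o1,n2@o2,d@H]),rcond=None)[0]; q=loc(p); print('point',q.round(4))
th=np.arctan2(l[2],-l[1]); print('normal offset',q[1]*np.sin(th)+q[2]*np.cos(th))
# constrain x slope 0: use each view alone with x=136 plane
for nm,o,n in(('s',o1,n1),('t',o2,n2)):
    # direction in plane x=const: d=(0,-cos,sin), n.d=0
    print(nm,'angle with x-plane', np.arctan2(n@Y,n[2]) , )
# ball centres
def ball(c,b):
    h=cv2.cvtColor(c['color'],cv2.COLOR_RGB2HSV); m=cv2.inRange(h,(5,140,80),(20,255,255)); k=np.zeros_like(m);k[b[1]:b[3],b[0]:b[2]]=1;m*=k
    v,u=np.nonzero(m); (x,y),r=cv2.minEnclosingCircle(np.c_[u,v].astype(np.float32)); return (x,y),r
bs=ball(s,(262,268,275,281));bt=ball(t,(171,99,184,112)); print(bs,bt); P,g=tri(s,bs[0],t,bt[0]); q=loc(P); print(q,g,np.arctan2(q[2],-q[1])-.0353, np.hypot(q[1],q[2]))
E
```

```text
109 86 0.0013894458931241378 0.0020155964563600775 plane angle 41.356442664909665
dir local [-0.0038 -0.8117  0.5841] angle 0.6237999520354189
point [0.1366 0.0045 0.0071]
normal offset 0.008376865629623495
s angle with x-plane 0.6395607273943658
t angle with x-plane -2.524904282633943
((268.0, 276.0), 4.472236156463623) ((175.55714416503906, 105.0142822265625), 4.557266712188721)
[ 0.13562819 -0.1307283   0.10966062] 0.0013194491120144453 0.6626815310701804 0.1706321777171085
```

>>> move_arm(
  increments=[0, 4, -5, 0, 0, 0, 0, 0, 9, -10, 0, 0, 0, 0, 0, 14, -15, 0, 0, 0, 0, 0, 18, -19, 0, 0, 0, 0, 0, 20, -21, 0, 0, 0, 0, 0, 20, -21, 0, 0, 0, 0, 0, 20, -21, 0, 0, 0, 0],
)

```text
clock: 22.88
tcp_pos: [0.5947, 0.1594, 0.2163]
ee_rot: [-0.332, -3.124, 0.004]
wrist_force: [-3.5, -11.9, 2.4]
finger_gap: 0.0106
```

```bash
python3 - <<'E'
from plant import bot
from ang import *
s=state(bot);print(s['ft_torque'].round(2))
c=snap(bot,'scene','s14');t=snap(bot,'top','t14'); b=(225,130,400,350)
analyse(c); lid(c,.62);lid(t,.62)
im=cv2.cvtColor(c['color'],cv2.COLOR_RGB2BGR)[200:350,235:345]; cv2.imwrite('pics/s14b.png',cv2.resize(im,None,fx=4,fy=4,interpolation=cv2.INTER_CUBIC))
E
```

```text
t 22.88 tcp [0.5947 0.1594 0.2163] F [ -3.47 -11.87   2.4 ] gap 10.6 j [-0.54  0.38  0.3   1.6  -0.12  1.18  1.14]
[-3.2   0.95 -0.04]
rod n 84 slope angle 0.6282 median polar 0.6612 ball surf [-0.1322  0.1131] 39 0.6724
lid n 6970 angle 0.6158 x-slope -0.0012 rms 0.0013 offset normal 0.0121
lid n 900 angle 0.613 x-slope -0.0033 rms 0.0012 offset normal 0.0139
```

View pics/s14b.png

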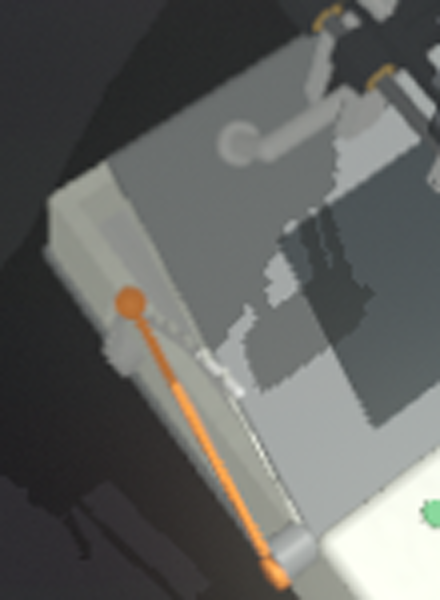

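```bash
cat > rel.py <<'E'
from ang import *
def xplane(c,px,x0):
    o,r=rays(c,px); o=o-H; t=(x0-o@X)/(r@X); P=o+r*t[:,None]; return np.c_[P@Y,P[:,2]]
def rel(c,th,roi=None,x0=.136,ball=None):
    h=cv2.cvtColor(c['color'],cv2.COLOR_RGB2HSV).astype(int)
    m=(h[...,0]>5)&(h[...,0]<20)&(h[...,1]>140)&(h[...,2]>80); 
    L=loc(cloud(c)); m&=(L[...,0]>.115)&(L[...,0]<.16)&(L[...,1]>-.2)&(L[...,1]<.03)&(L[...,2]>-.03)
    v,u=np.nonzero(m); q=xplane(c,np.c_[u,v],x0); r=np.hypot(*q.T)
    rod=q[(r>.025)&(r<.155)]; l=cv2.fitLine(rod.astype(np.float32),cv2.DIST_HUBER,0,.002,.002).ravel()
    a=np.arctan2(-l[1]*np.sign(l[0]),abs(l[0])); off=l[2]*np.sin(a)+l[3]*np.cos(a)
    bl=q[r>.163]; k=(r>.163); (bu,bv),br=cv2.minEnclosingCircle(np.c_[u,v][k].astype(np.float32)); b=xplane(c,[(bu,bv)],x0)[0]
    print('rod angle',a.round(4),'off',off.round(4),'ball px',bu,bv,br,'ball r',np.hypot(*b).round(4),'ang',(np.arctan2(b[1],-b[0])-np.arcsin(.006/.17)).round(4))
    # lid +x edge (top, x=.113)
    y,z,x=L[...,1],L[...,2],L[...,0]; uu=-y*np.cos(th)+z*np.sin(th); w=y*np.sin(th)+z*np.cos(th)
    m=(abs(w-.0125)<.004)&(uu>.03)&(uu<.23)&(x<.12)&(x>0)
    pts=[]
    for row in range(m.shape[0]):
        cc=np.nonzero(m[row])[0]
        if len(cc)>5: pts.append((cc[0]-.5,row))
    pts=np.array(pts); q=xplane(c,pts,.113); e=q@[np.sin(th),np.cos(th)]; uq=q@[-np.cos(th),np.sin(th)]
    ok=(abs(e-.012)<.006)&(uq>.03)&(uq<.2); q=q[ok]
    l=cv2.fitLine(q.astype(np.float32),cv2.DIST_HUBER,0,.002,.002).ravel(); a2=np.arctan2(-l[1]*np.sign(l[0]),abs(l[0]))
    print('edge n',len(q),'angle',a2.round(4),'off',(l[2]*np.sin(a2)+l[3]*np.cos(a2)).round(4))
if __name__=='__main__':
    for n,th in(('scene0',0),('s13',.487),('s14',.616)): print(n); rel(load(n),th)
    print('top0');
    try: rel(load('top0'),0)
    except Exception as e: print(e)
E
python3 rel.py
```

```text
scene0
rod angle 0.6476 off 0.0051 ball px 267.68182373046875 275.68182373046875 4.047844409942627 ball r 0.1713 ang 0.6526
edge n 25 angle 0.0206 off 0.0076
s13
rod angle 0.6556 off 0.0043 ball px 267.1666564941406 275.1666564941406 3.374856948852539 ball r 0.172 ang 0.6421
edge n 44 angle 0.5053 off 0.0082
s14
rod angle 0.651 off 0.0046 ball px 267.1666564941406 275.1666564941406 3.374856948852539 ball r 0.172 ang 0.6421
edge n 47 angle 0.6262 off 0.0107
top0
rod angle 0.6136 off 0.0103 ball px 177.0 105.0 3.1623775959014893 ball r 0.1727 ang 0.6511
OpenCV(4.12.0) /io/opencv/modules/imgproc/src/linefit.cpp:50: error: (-215:Assertion failed) count > 0 in function 'fitLine2D_wods'
```

```bash
python3 - <<'E'
from rel import *
from scipy.optimize import least_squares
Hc=np.array([0,-.001,.0008])
for n in('scene0','scene8','s12','s13','s14','top0','t14'):
    c=load(n); L=loc(cloud(c))-Hc; h=cv2.cvtColor(c['color'],cv2.COLOR_RGB2HSV).astype(int)
    m=(h[...,0]>5)&(h[...,0]<20)&(h[...,1]>140)&(h[...,2]>80)&(L[...,0]>.12)&(L[...,0]<.152)&(np.hypot(L[...,1],L[...,2])>.163)&(L[...,1]>-.19)&(L[...,1]<-.05)&(L[...,2]>.05)
    q=L[m]
    if len(q)<15: print(n,len(q)); continue
    f=least_squares(lambda p:np.linalg.norm(q-p,axis=1)-.008,q.mean(0)-[0,0,.005],loss='huber',f_scale=.001)
    p=f.x; r=np.hypot(p[1],p[2]); print(n,len(q),p.round(4),'r',r.round(4),'ang',(np.arctan2(p[2],-p[1])-np.arcsin(.006/.17)).round(4))
    # rod: fit cylinder axis in local y,z (depth), all rod points
    m2=(h[...,0]>5)&(h[...,0]<20)&(h[...,1]>140)&(L[...,0]>.12)&(L[...,0]<.152)&(L[...,2]>0); Q=L[m2]; rr=np.hypot(Q[:,1],Q[:,2]); Q=Q[(rr>.03)&(rr<.155)&(Q[:,1]<0)]
    if len(Q)>20:
        g=lambda a:Q[:,1]*np.sin(a)+Q[:,2]*np.cos(a)
        f=least_squares(lambda p:g(p[0])-p[1],[.63,.008],loss='huber',f_scale=.001); print('   rod',len(Q),f.x.round(4))
E
```

```text
scene0 39 [ 0.1352 -0.133   0.1063] r 0.1702 ang 0.6388
   rod 101 [0.6353 0.0082]
scene8 42 [ 0.1352 -0.1329  0.1057] r 0.1698 ang 0.6367
   rod 100 [0.6379 0.008 ]
s12 45 [ 0.1349 -0.1326  0.1062] r 0.1699 ang 0.6402
   rod 104 [0.6279 0.0089]
s13 40 [ 0.1351 -0.1332  0.1063] r 0.1704 ang 0.6386
   rod 104 [0.6408 0.0075]
s14 43 [ 0.1352 -0.1329  0.106 ] r 0.17 ang 0.6379
   rod 103 [0.6324 0.0085]
top0 26 [ 0.1359 -0.1321  0.1069] r 0.1699 ang 0.6453
   rod 60 [0.6265 0.0102]
t14 36 [ 0.1364 -0.1323  0.1066] r 0.1699 ang 0.6429
```

The sphere fit on the pointer ball gives r = 0.170, exactly as stated, and 0.638 rad. The rod slope gives 0.635. The lid stands at 0.617, so I raise it about 0.021 rad more.

>>> move_arm(
  increments=[0, 1.5, -1.5, 0, 0, 0, 0, 0, 3.3, -3.2, 0, 0, 0, 0, 0, 3.3, -3.2, 0, 0, 0, 0, 0, 3.3, -3.2, 0, 0, 0, 0],
)

```text
clock: 23.48
tcp_pos: [0.5954, 0.1628, 0.2195]
ee_rot: [-0.331, -3.124, 0.004]
wrist_force: [-3.2, -12.4, 2.6]
finger_gap: 0.0106
```

```bash
python3 - <<'E'
from plant import bot
from rel import *
s=state(bot)
c=snap(bot,'scene','s15');t=snap(bot,'top','t15')
analyse(c); lid(c,.637);lid(t,.637); rel(c,.637)
im=cv2.cvtColor(c['color'],cv2.COLOR_RGB2BGR); cv2.imwrite('pics/s15b.png',cv2.resize(im,(800,600)))
E
```

```text
t 23.48 tcp [0.5954 0.1628 0.2195] F [ -3.22 -12.45   2.55] gap 10.6 j [-0.55  0.38  0.3   1.59 -0.12  1.19  1.14]
rod n 84 slope angle 0.6309 median polar 0.6652 ball surf [-0.1319  0.1125] 39 0.6712
lid n 6868 angle 0.6371 x-slope -0.0017 rms 0.0013 offset normal 0.0121
lid n 923 angle 0.6345 x-slope -0.0033 rms 0.0012 offset normal 0.014
rod angle 0.6525 off 0.0045 ball px 267.1666564941406 275.1666564941406 3.374856948852539 ball r 0.172 ang 0.6421
edge n 40 angle 0.6509 off 0.0086
```

View pics/s15b.png

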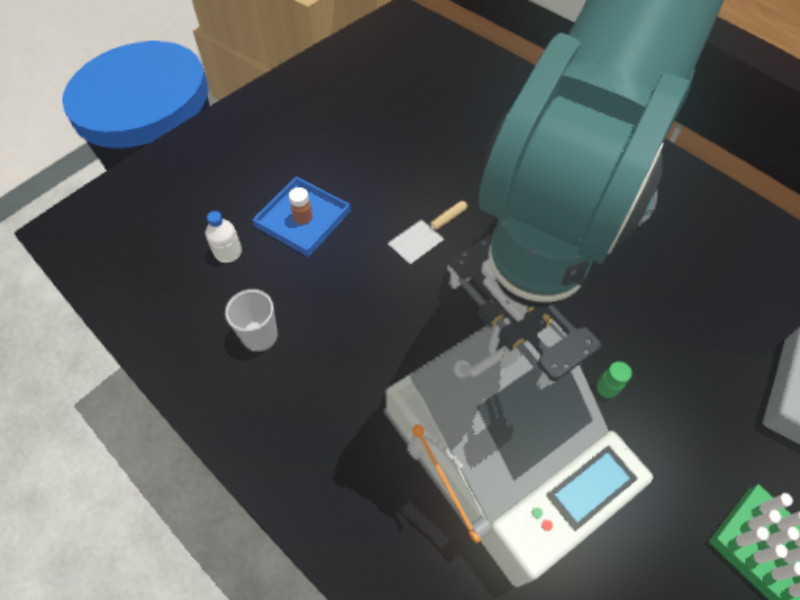

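Everything agrees to within a few thousandths of a radian. I hold for half a second to check for creep, then hand in.

>>> move_arm(
  increments=[0, 0, 0, 0, 0, 0, 0, 0, 0, 0, 0, 0, 0, 0, 0, 0, 0, 0, 0, 0, 0, 0, 0, 0, 0, 0, 0, 0, 0, 0, 0, 0, 0, 0, 0, 0, 0, 0, 0, 0, 0, 0],
)

```text
clock: 24.32
tcp_pos: [0.5954, 0.1628, 0.2195]
ee_rot: [-0.331, -3.124, 0.004]
wrist_force: [-3.8, -11.6, 0.9]
finger_gap: 0.0108
```

```bash
python3 - <<'E'
from plant import bot
from rel import *
s=state(bot); c=snap(bot,'scene','s16'); th=lid(c,.637); analyse(c)
if abs(th-.638)<.006: print(bot.close_job())
E
```

```text
t 24.32 tcp [0.5954 0.1628 0.2195] F [ -3.84 -11.61   0.93] gap 10.8 j [-0.55  0.38  0.3   1.59 -0.12  1.19  1.14]
lid n 6886 angle 0.6363 x-slope -0.0017 rms 0.0013 offset normal 0.0122
rod n 86 slope angle 0.6378 median polar 0.6633 ball surf [-0.1321  0.1129] 39 0.6716
the job is handed in; nothing more can be done
None
```

The job is handed in at 24.3 s. The amber jar is upright near the middle of the blue tray, and the gripper is still holding the lid at the pointer's angle.

- **Jar:** I gripped it at 6 N and set it down with a peak push of about 8 N. Its cap measured at (0.507, -0.368), with the top at z = 0.075.
- **Lid:** I hold the bar at 40 N with a gap of 10.8 mm. The lid's fitted angle is 0.636–0.637 rad and did not creep over 0.75 s. The pointer measures 0.638 rad from its ball and 0.628–0.641 rad from its rod slope. The lid edge (0.651) and the rod (0.6525) also match when measured the same way in one picture.
- **Other things:** the pointer ball stayed at the same pixel throughout. The beaker, bottle and spatula look unmoved.

These checks failed or disagreed:
- **Fingertip position:** the real fingertips stand about 30–37 mm above the reported TCP, not 8 mm ahead of it. The jar was therefore held by its cap. My first try at the bar closed on nothing above it, without contact. I corrected the height from the images and then gripped the bar.
- **Top camera:** its rod angles (0.614–0.627 rad) and ball angle (about 0.645 rad) scatter more than the scene camera's. Triangulating the rod between both views gave 0.624 rad, and the uncorrected ball estimates reached 0.66 rad.
- **Sideways push:** the wrist shows a steady 12 N or so along -y at the bar, because my arc path pressed slightly toward the hinge.

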